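Make up an anchor kit and a cleat kit for the steel erectors

ROBOT

A 7-joint arm with a two-finger parallel gripper is mounted at the origin on the work surface. World frame = base frame: x ahead of the robot, y to its left, z up, the work surface at z = 0. Lengths are in m, angles in rad, forces in N, time in s.
With the tool pointing down it reaches from about 0.4 to 0.875 m from the base axis. Payload 19.3 kg.
Tool frame: the origin (TCP) lies between the finger pads; the fingertips stand ahead of it and the grasp point (between the pads) lies 8 mm behind it (bot.tip_extent is the x of the fingertips in the tool frame, in m); x points along the fingers, y is the direction in which the jaws open and shut, and the axes are right-handed (so a half turn about x gives the same grasp; the last joint's range is limited). The gripper opens to 85 mm and grips with 20 to 120 N. Pads are 22 mm wide; open, the fingers measure 114 mm over their backs; the gripper's body (76 mm by 85 mm) begins 54 mm behind the grasp point. The pads swing forward as they close: fully open they stand 13 mm farther back than shut.
Start: joints at [-1.393, 0.521, -0.036, 1.599, 0.021, 1.021, -0.113], TCP at [0.153, 0.606, 0.242] pointing down, gripper open.
Joint ranges: [-2.91, 2.91], [-0.3, 2.13], [-1.5, 1.42], [0.17, 2.43], [-1.26, 4.41], [0.16, 1.93], [-2.52, 2.52]. Speed limits (rad/s): [1.89, 1.89, 2.39, 2.39, 3.01, 3.01, 3.01].

INTERFACE

Orientations are given as [roll, pitch, yaw] about the fixed x, y, z axes, in that order (R = Rz(yaw) Ry(pitch) Rx(roll)).
In Python, from workcell import observe, grab_frame, camera_info, bot, nets gives the robot as it stands.
- The arm moves only by the tool jog_arm, never from a script. Its argument "commands" is a list of rows, each a list of 6 numbers: the shift along the tool's x, y, z in mm, then the turn, a rotation vector about the tool's x, y, z in rad. A call has 1 to 20 rows; each row shifts and turns the pose as measured when the row begins, along the tool's axes as they then stand; what a row does not reach is not made up. A row lasts 1/10 s, in which the tool goes at most 50 mm and 8.59 degrees, less where a joint would pass 70% of its speed; a pose out of reach is approached as far as the arm can. A call is refused whole if a number of a shift passes 50 or a number of a turn 0.15, either way. A call with a gripper value outside its range is refused whole. "gripper" is the closure in counts, from 0 (fully open) to 255 (shut), set as the call begins (left out, the last holds). The fingers move at their own pace and stop on an object; "newtons" is the grip in N (left out, the last holds). Time passes only in rows, so rows that do not move let the fingers close. It gives the time, the measured TCP pose, the force and the opening at its end, in the units of the state.
- observe(): the state, without advancing time (a new reading comes with each control period).
- grab_frame(name): name is "side" or "top" or "wrist"; returns the picture (384x512x3 uint8, red, green, blue); there is no depth.
- camera_info(name): a dict with "fov_y" (degrees; the focal length in pixels is half the picture's height over the tangent of half this angle, whatever the lens; pixels are square), "cx", "cy" (the principal point, pixels), "R" (3x3) and "t" (3): a world point X has camera coordinates R X + t; the wrist camera has in their place "tool_from_camera" (4x4, takes a point from camera to tool coordinates, whose origin is the TCP and whose axes are the tool frame's). Camera axes: x right, y down, z forward; pixel columns grow to the right and rows downward; lengths in m; the calibration is good to about 2 mm. A picture is of the moment at which its call begins: read the wrist's pose just before it. camera_info takes no time and is no camera call.
- bot.job_done(): hands the job in, once; it reports no verdict.
Trained networks look in the newest picture that a camera, given by its name, has taken for a name from the list of things; names that differ only in an ending like _2 or _b are one class to them, and where a whole thing is asked for, a point or a joint stands for the part that bears it (a point fixed in the world has none). Each returns a list of dicts, best first, with "p" (0 to 1); they miss things now and then, are a little off and sometimes report something else, mostly with a low value. They report only what shows in the picture. A call takes as long as a camera call. They do not tell look-alikes from the thing itself.
- nets.find_in(camera, name): "rect" ([left, top, right, bottom] in pixels, round what is visible of it).
- nets.silhouettes(camera, name): "mask" (384x512 bool, what is visible of it) and "rect" ([left, top, right, bottom] in pixels, round what is visible of it).
- nets.pinpoint(camera, name): "location" ([column, row] in pixels: a listed point, or the origin of a listed thing).
The state is a dict: "clock": time; "qpos": joint angles; "qd": joint speeds; "joint_efforts": joint torques, N m; "position": TCP position; "tool_rot": TCP orientation; "force": force on the tool from outside, world axes, zero at the start; "moment": the same for the moment, N m; "grip_width": finger opening in m.
Only numpy, scipy, OpenCV 4.12 (cv2) and the standard library are available. Lean on these libraries where they do the work, as an engineer would, in place of code of your own. Each camera call takes 0.05 s, during which the arm holds its last target.

TASK

Make up two hardware kits from the loose stock on the fabrication bench. Anchor kit, in the round dish: lay the rectangular plate washer flat on the middle of the dish floor, then set the large hex nut flat on top of it, centred over its hole. Cleat kit, in the long three-bay tray: stand the angle cleat on its foot in the biggest bay, the bolt on its head in the middle bay and the small hex nut flat in the other end bay; leave the round spacer and the bottle where they are.

Things in the scene. Friction and masses are not known exactly. Their poses are not given: they have to be found in the camera images.
- plate_washer: Rectangular plain steel plate washer lying flat, 90 (its x) x 60 (its y) x 15 mm thick, with a 39 mm through hole in the middle, 0.5 kg. Origin: centre of the underside; z up. Meant to be gripped across the 60 mm. The six stock pieces stand at least 100 mm apart, centre to centre, in the middle of the bench, in any arrangement.
- large_nut: Large plain steel hex nut lying flat, 55 mm across flats (63 mm over corners), 29 mm tall, 36 mm bore, 0.36 kg. Origin: centre of the underside; z up; one pair of flats faces its +x and -x, the others every 60 degrees.
- small_nut: Small plain steel hex nut lying flat, 36 mm across flats (42 mm over corners), 24 mm tall, 24 mm bore, 0.13 kg. Origin: centre of the underside; z up; one pair of flats faces its +x and -x, the others every 60 degrees.
- bolt: Plain steel hex bolt standing upright on its head: head 36 mm across flats (42 over corners), 15 mm tall; above it a round shank 24 mm in diameter and 50 mm long, whole height 65 mm, 0.31 kg. Origin: centre of the head's underside on the bench; z up along the shank. Gripped by the shank.
- cleat: Steel angle cleat (L bracket), 8 mm thick: a flat foot 60 x 60 mm on the bench and an upright leg 60 mm wide (along its y) and 60 mm tall overall, 0.42 kg. Dark bolt-hole marks on both legs are painted on. Origin: centre of the foot's underside; z up; the upright leg stands at the -x edge, its mid-thickness 26 mm from the origin towards -x. Gripped across the 8 mm of the upright leg (closing along its x).
- spacer: Round plain steel spacer tube standing on end, 44 mm outside, 26 mm bore, 40 mm tall, 0.31 kg. Belongs to neither kit: stays where it is. Origin: centre of the underside.
- tray: Long low grey sheet-metal tray, fixed to the bench, 228 (its x) x 86 mm (its y), walls and two cross dividers 3 mm thick, their tops 13 mm above the bench, floor 3 mm thick. Origin: centre of the underside. Bays along its x, all 80 mm wide in y and centred on y = 0: biggest bay 84 mm long, centre at x = +69 mm; middle bay 66 mm long, centre at x = -9 mm; other end bay 66 mm long, centre at x = -78 mm.
- dish: Round low grey sheet-metal dish, fixed to the bench, 162 mm outside diameter, 13 mm tall, inner floor 150 mm across and 4 mm above the bench. Origin: centre of the underside.
- couplant: Bystander: clear plastic bottle with a white cap, 60 mm in diameter, 160 mm tall, standing at the far right of the work. Origin: centre of the underside. Do not disturb.
Mind the look-alikes: they are no part of the job. What is shaped like the small_nut but yellow is not meant.

How it is judged:
By the outcome, as a careful person would: the job done as asked, in the order asked, and still so for the second after the job is handed in, with the robot touching nothing.
It also fails if it takes over 112 s, if anything falls off the work surface, if the arm or the gripper's body presses on something with over 40 N, if the wrist force passes 120 N, or if a joint passes its speed limit or range.

## Working session

There is one attempt and no reset: what is moved stays moved. The work goes in short steps, Python scripts to look and compute and a tool call to move; the robot and the scene stay as the last step left them, time stands still between calls to the robot, and variables do not carry over. Pictures are saved under pics/ and viewed, and the job is handed in when it is done.

Besides the shell and the picture viewer there is one more tool, called after "Call:" as a command line: name --pt "numbers of a row" for each row, then --argument value for the rest. jog_arm: Moves the arm, as the interface text tells. Its arguments: {"type":"object","properties":{"commands":{"type":"array","items":{"type":"array","items":{"type":"number"}}},"gripper":{"type":"number"},"newtons":{"type":"number"}},"required":["commands"]}

```bash
mkdir -p pics; ls
python3 - <<'E'
from workcell import observe, grab_frame, camera_info, bot, nets
import cv2
s=observe()
for k,v in s.items(): print(k,v)
print(bot.tip_extent)
for c in ("side","top","wrist"):
    print(c,camera_info(c))
for c in ("side","top"):
    im=grab_frame(c); cv2.imwrite(f"pics/{c}0.png",cv2.cvtColor(im,cv2.COLOR_RGB2BGR))
E
```

```text
pics
clock 0.0
qpos [-1.39322686  0.52197859 -0.03635633  1.59996651  0.02116612  1.02108711
 -0.11278627]
qd [-9.25291482e-04 -3.14936000e-05 -6.42574736e-04 -2.09788053e-04
 -9.44984508e-04  1.39841057e-03  1.75255762e-03]
joint_efforts [-1.98527996e-03 -9.27097178e+01  1.97877042e+00 -3.69920325e+01
  1.77738396e-02  8.09997349e-03  1.55578709e-05]
position [0.15321029 0.60562005 0.24176232]
tool_rot [-1.54167422  1.56973961 -1.78943331]
force [0.42366119 0.7250092  0.00999804]
moment [ 0.00218714  0.0106797  -0.03136568]
grip_width 0.08543840749894842
0.011
side {'fov_y': 52.95549271070874, 'cx': 261.91192922471504, 'cy': 186.9087621650164, 'R': array([[-0.99893643, -0.04205877, -0.01889637],
       [-0.01037487,  0.60434   , -0.79665898],
       [ 0.04492633, -0.79561562, -0.6041336 ]]), 't': array([0.56853181, 0.04521692, 0.77201076])}
top {'fov_y': 55.92274754697632, 'cx': 253.47547379020423, 'cy': 188.3369664146128, 'R': array([[ 0.02612374, -0.99964583, -0.00507632],
       [-0.98808783, -0.02505064, -0.1518384 ],
       [ 0.15165746,  0.00898243, -0.9883923 ]]), 't': array([-0.00858082,  0.55460806,  0.93780725])}
wrist {'fov_y': 61.896476913538585, 'cx': 255.58720661951506, 'cy': 192.88097109495027, 'tool_from_camera': array([[ 6.28290685e-04, -2.64295037e-01,  9.64441672e-01,
        -1.31125211e-01],
       [ 9.99999755e-01,  4.64470504e-04, -5.24171960e-04,
        -7.13058852e-04],
       [-3.09418662e-04,  9.64441765e-01,  2.64295264e-01,
        -6.70091405e-02],
       [ 0.00000000e+00,  0.00000000e+00,  0.00000000e+00,
         1.00000000e+00]])}
```

View pics/side0.png

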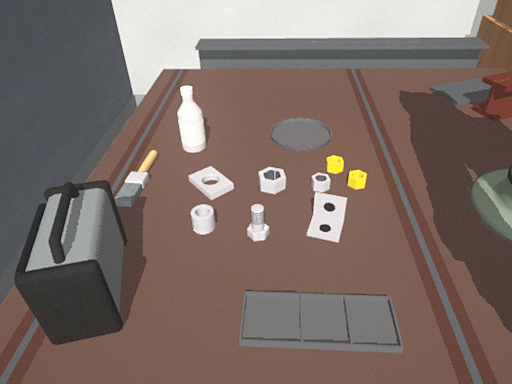

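View pics/top0.png

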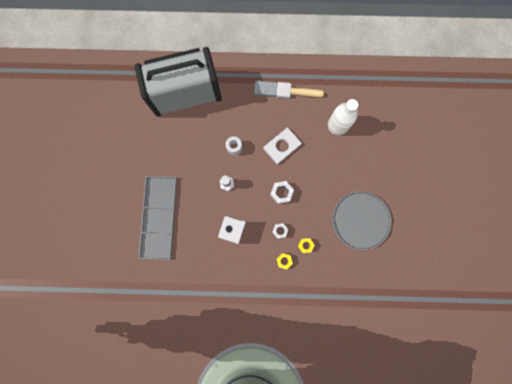

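```bash
cat > h.py <<'E'
from workcell import observe, grab_frame, camera_info, bot, nets
import numpy as np, cv2
from scipy.spatial.transform import Rotation as Rn
def cam(name, s=None):
    c=camera_info(name); f=192/np.tan(np.radians(c['fov_y']/2))
    K=np.array([[f,0,c['cx']],[0,f,c['cy']],[0,0,1]])
    if name=='wrist':
        s=s or observe(); T=np.eye(4); T[:3,:3]=Rn.from_euler('xyz',s['tool_rot']).as_matrix(); T[:3,3]=s['position']
        M=np.linalg.inv(T@c['tool_from_camera']); return K,M[:3,:3],M[:3,3]
    return K,c['R'],c['t']
def back(px,z,C):
    K,R,t=C; px=np.atleast_2d(px).astype(float)
    d=np.c_[px,np.ones(len(px))]@np.linalg.inv(K).T@R; o=-R.T@t
    return o+d*((z-o[2])/d[:,2])[:,None]
def proj(X,C):
    K,R,t=C; p=(np.atleast_2d(X)@R.T+t)@K.T; return p[:,:2]/p[:,2:]
def save(im,fn,crop=None,sc=1):
    if crop: l,t,r,b=crop; im=im[t:b,l:r]
    im=cv2.resize(im,None,fx=sc,fy=sc,interpolation=cv2.INTER_CUBIC); cv2.imwrite(fn,cv2.cvtColor(im,cv2.COLOR_RGB2BGR))
E
python3 - <<'E'
from h import *
im=cv2.imread('pics/top0.png')[:,:,::-1]; save(im,'pics/top0c.png',(130,120,400,280),2.9)
im=cv2.imread('pics/side0.png')[:,:,::-1]; save(im,'pics/side0c.png',(170,110,400,260),3.4)
Cm={c:cam(c) for c in('top','side')}
H=dict(plate_washer=0.,large_nut=0,small_nut=0,bolt=0,cleat=0,spacer=0,tray=0,dish=0,couplant=0)
for c in('top','side'):
  grab_frame(c)
  for n in H:
    for r in nets.pinpoint(c,n)[:4]:
      if r['p']>.2: print(c,n,round(r['p'],2),np.round(r['location'],1),np.round(back(r['location'],0,Cm[c])[0],4)[:2])
print(observe()['clock'])
E
```

```text
top plate_washer 0.94 [285.1 148. ] [ 0.6808 -0.0818]
top plate_washer 0.63 [279.6 231.8] [ 0.4409 -0.0696]
top large_nut 0.55 [280.7 192. ] [ 0.5526 -0.071 ]
top small_nut 0.66 [277.2 228.9] [ 0.4488 -0.0628]
top small_nut 0.51 [305.9 246.1] [ 0.4036 -0.1427]
top small_nut 0.49 [284.3 258.4] [ 0.3687 -0.0836]
top bolt 0.68 [227.3 185.2] [0.5682 0.0805]
top cleat 0.76 [233.8 228. ] [0.4481 0.0579]
top spacer 0.69 [234.8 147.8] [0.6778 0.0629]
top tray 0.59 [155.8 214.4] [0.4804 0.2777]
top dish 0.95 [362.4 217.6] [ 0.4863 -0.2998]
top dish 0.69 [158.  213.5] [0.483  0.2717]
top couplant 0.88 [340.8 125. ] [ 0.7535 -0.2425]
side plate_washer 0.89 [210.5 185.6] [ 0.6864 -0.0679]
side plate_washer 0.23 [272.4 187.2] [ 0.5488 -0.0643]
side large_nut 0.69 [271.2 186.8] [ 0.5514 -0.0658]
side small_nut 0.74 [358.  183.6] [ 0.3598 -0.0808]
side small_nut 0.66 [318.8 188.2] [ 0.4474 -0.0625]
side bolt 0.74 [260.8 230.4] [0.5682 0.073 ]
side cleat 0.67 [325.2 230.9] [0.4453 0.0716]
side spacer 0.6 [206.2 228.2] [0.6743 0.0692]
side tray 0.65 [314.6 323.1] [0.4787 0.2712]
side dish 0.57 [300.1 135.5] [ 0.4796 -0.2932]
side couplant 0.74 [192.2 147.2] [ 0.758  -0.2305]
side couplant 0.25 [313.8 322.1] [0.4797 0.2695]
1.1
```

View pics/top0c.png

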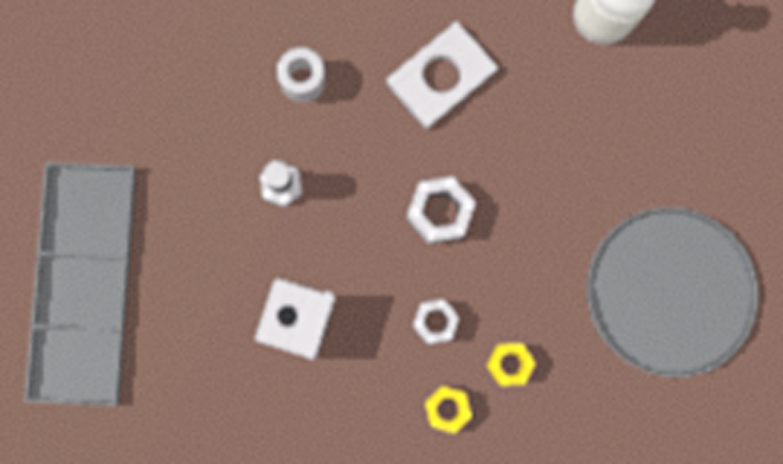

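View pics/side0c.png

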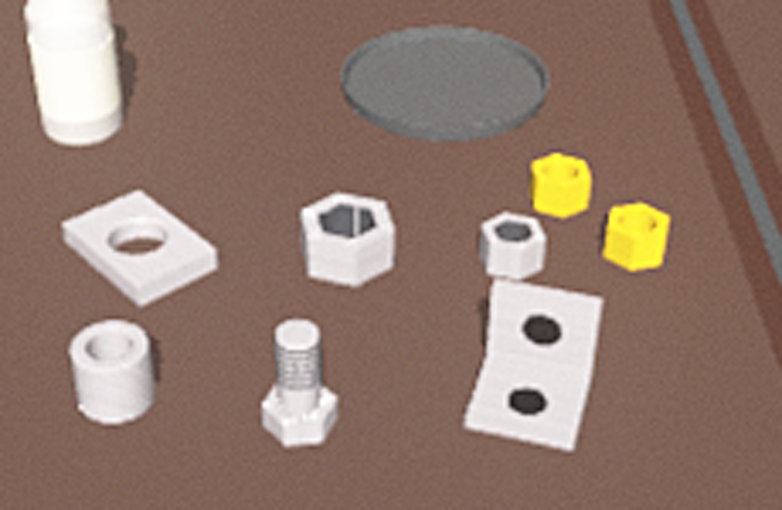

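```bash
cat > fit.py <<'E'
from h import *
from scipy.optimize import minimize
def hexa(af,z0,z1):
    r=af/np.sqrt(3); a=np.radians(30+60*np.arange(6)); P=np.c_[r*np.cos(a),r*np.sin(a)]
    return np.array([[*p,z] for z in(z0,z1) for p in P])
def box(x0,x1,y0,y1,z0,z1): return np.array([[x,y,z] for x in(x0,x1) for y in(y0,y1) for z in(z0,z1)])
def cyl(r,z0,z1):
    a=np.linspace(0,2*np.pi,40,endpoint=False); return np.array([[r*np.cos(b),r*np.sin(b),z] for z in(z0,z1) for b in a])
# hulls, holes (hole: radius, ztop, zbot) 
M=dict(plate_washer=[box(-.045,.045,-.03,.03,0,.015)],large_nut=[hexa(.055,0,.029)],small_nut=[hexa(.036,0,.024)],
 bolt=[hexa(.036,0,.015),cyl(.012,.015,.065)],cleat=[box(-.03,.03,-.03,.03,0,.008),box(-.03,-.022,-.03,.03,0,.06)],
 spacer=[cyl(.022,0,.04)],tray=[box(-.114,.114,-.043,.043,0,.013)],dish=[cyl(.081,0,.013)])
S=8
def render(name,p,C,shape,z=0):
    m=np.zeros(shape,np.uint8); c,s=np.cos(p[2]),np.sin(p[2])
    for h in M[name]:
        X=np.c_[h[:,0]*c-h[:,1]*s+p[0],h[:,0]*s+h[:,1]*c+p[1],h[:,2]+z]
        q=cv2.convexHull(proj(X,C).astype(np.float32))
        cv2.fillConvexPoly(m,np.round(q*256).astype(np.int32),255,cv2.LINE_AA,8)
    return m.astype(float)/255
def fit(name,p0,views,fillh=True,z=0,yaws=(0,)):
    # views: list of (soft mask float, C)
    best=None
    def cost(p):
        e=0
        for m,C in views: e+=np.abs(render(name,p,C,m.shape,z)-m).sum()
        return e
    for dy in yaws:
        q0=np.array([p0[0],p0[1],p0[2]+dy])
        for it in range(2):
            r=minimize(cost,q0,method='Nelder-Mead',options=dict(initial_simplex=q0+np.array([[0,0,0],[.006,0,0],[0,.006,0],[0,0,.15]]),xatol=1e-5,fatol=.01,maxiter=400)); q0=r.x
        if best is None or r.fun<best.fun: best=r
    return best.x,best.fun
def mask(im,near,kind='white',reach=60,C=None):
    hsv=cv2.cvtColor(im,cv2.COLOR_RGB2HSV); S_,V=hsv[...,1].astype(int),hsv[...,2].astype(int)
    if kind=='white': m=((V>150)&(S_<60)).astype(np.uint8)
    else: m=((S_<50)&(V>50)).astype(np.uint8)
    n,l,st,ce=cv2.connectedComponentsWithStats(m)
    return m,n,l,st,ce
E
python3 - <<'E'
from fit import *
ims={c:cv2.cvtColor(cv2.imread(f'pics/{c}0.png'),cv2.COLOR_BGR2RGB) for c in('top','side')}
Cm={c:cam(c) for c in('top','side')}
g=dict(plate_washer=(.684,-.075,.7),large_nut=(.552,-.069,0),small_nut=(.448,-.063,.3),bolt=(.568,.077,0),cleat=(.447,.065,1.3),spacer=(.676,.066,0),tray=(.48,.275,-.08),dish=(.484,-.297,0))
for n,p in g.items():
  V=[];vis={}
  for c in('top','side'):
    m,nn,l,st,ce=mask(ims[c],None,'white' if n not in('tray','dish') else 'grey')
    px=render(n,p,Cm[c],m.shape)>.5
    ids,cnt=np.unique(l[px],return_counts=True); ok=ids>0
    k=ids[ok][np.argmax(cnt[ok])]; mm=(l==k).astype(np.uint8)
    cs,_=cv2.findContours(mm,cv2.RETR_EXTERNAL,cv2.CHAIN_APPROX_NONE); cv2.drawContours(mm,cs,-1,1,-1)
    V.append((mm.astype(float),Cm[c]));
  yw={'plate_washer':(0,.4,-.4),'cleat':(0,.4,-.4,1.57,3.14,-1.57),'large_nut':(0,.5),'small_nut':(0,.5),'bolt':(0,.5)}.get(n,(0,))
  x,f=fit(n,p,V,yaws=yw); xt,ft=fit(n,x,V[:1]); xs,fs=fit(n,x,V[1:])
  print(n,'both',np.round(x,4),round(f,1),'area',[int(v[0].sum()) for v in V],'top',np.round(xt,4),round(ft,1),'side',np.round(xs,4),round(fs,1))
E
```

```text
plate_washer both [ 0.6863 -0.0712  2.2929] 78.0 area [754, 946] top [ 0.6866 -0.0703  2.2894] 25.8 side [ 0.6862 -0.0721  2.2922] 34.6
large_nut both [ 0.5507 -0.0716  0.1464] 72.6 area [421, 636] top [ 0.5514 -0.0713  0.2044] 24.3 side [ 0.5504 -0.0723  0.1135] 42.6
small_nut both [ 0.4445 -0.0684  0.115 ] 1571.7 area [200, 1840] top [ 0.444  -0.0686  0.1922] 15.4 side [ 0.444  -0.0674 -0.0093] 1551.8
bolt both [0.5734 0.0829 0.8258] 112.0 area [186, 558] top [0.5735 0.0838 0.6742] 18.7 side [0.5736 0.0819 0.734 ] 88.3
cleat both [0.4448 0.064  1.2808] 430.8 area [550, 1840] top [0.4443 0.0664 1.2775] 38.3 side [0.4449 0.0635 1.2778] 370.1
spacer both [ 0.6799  0.0659 -0.0257] 136.9 area [239, 618] top [0.6804 0.0664 0.0689] 48.1 side [0.6802 0.0638 0.067 ] 84.2
tray both [ 0.4741  0.2693 -0.0159] 352.0 area [2728, 8805] top [ 0.4734  0.2706 -0.0144] 105.8 side [ 0.4742  0.2692 -0.0168] 216.7
dish both [ 0.4793 -0.2947  0.0331] 264.7 area [2789, 1661] top [ 0.4793 -0.2946  0.032 ] 109.0 side [ 0.4801 -0.2976  0.0051] 148.1
```

```bash
cat > plan.py <<'E'
from h import *
def cur():
    s=observe(); return np.array(s['position']),Rn.from_euler('xyz',s['tool_rot']),s
def down(jaw): # jaw yaw: direction of tool y in the world
    y=np.array([np.cos(jaw),np.sin(jaw),0]); x=np.array([0,0,-1.]); return Rn.from_matrix(np.c_[x,y,np.cross(x,y)])
def plan(wps,p=None,R=None):
    """wps: list of (x,y,z,jaw); prints rows"""
    if p is None: p,R,_=cur()
    rows=[]
    for (x,y,z,j) in wps:
        g=np.array([x,y,z]); y0=R.as_matrix()[:,1]; 
        if j is None: j=np.arctan2(y0[1],y0[0])
        while np.dot(y0,[np.cos(j),np.sin(j),0])<0: j+=np.pi
        G=down(j); d=(R.inv()*G).as_rotvec(); n=max(int(np.ceil(np.linalg.norm(g-p)/.046)),int(np.ceil(np.linalg.norm(d)/.14)),1)
        st=(g-p)/n; 
        for k in range(n):
            loc=R.inv().apply(g-p)/(n-k)*1000; dd=(R.inv()*G).as_rotvec()/(n-k)
            r=np.r_[np.round(loc,0 if k<n-1 else 1),np.round(dd,3)]; rows.append(r.tolist())
            p=p+R.apply(r[:3])/1000; R=R*Rn.from_rotvec(r[3:])
    print('rows',len(rows)); print('['+',\n'.join('['+','.join(f'{v+0:g}' for v in r)+']' for r in rows)+']')
    return p,R
E
python3 - <<'E'
from plan import *
p,R,s=cur(); print(np.round(R.as_matrix(),3)); print([a for a in dir(bot) if a[0]!='_'])
plan([(.686,-.071,.2,-.849+np.pi/2)])
E
```

```text
[[-0.     0.245  0.969]
 [ 0.     0.969 -0.245]
 [-1.     0.    -0.   ]]
['IKError', 'job_done', 'tip_extent']
rows 19
[[2,-28,36,0.032,0,0],
[2,-26,37,0.032,0,0],
[2,-25,38,0.032,0,0],
[2,-24,38,0.032,0,0],
[2,-23,39,0.032,0,0],
[2,-22,40,0.032,0,0],
[2,-20,41,0.031,0,0],
[2,-19,41,0.032,0,0],
[2,-18,42,0.031,0,0],
[2,-16,42,0.032,0,0],
[2,-15,43,0.031,0,0],
[3,-14,43,0.032,0,0],
[2,-12,44,0.031,0,0],
[3,-11,44,0.032,0,0],
[2,-10,44,0.031,0,0],
[3,-8,44,0.032,0,0],
[2,-7,45,0.031,0,0],
[3,-5,45,0.032,0,0],
[2.3,-4.4,45.2,0.031,0,0]]
```

Call:
jog_arm --pt "2 -28 36 0.032 0 0" --pt "2 -26 37 0.032 0 0" --pt "2 -25 38 0.032 0 0" --pt "2 -24 38 0.032 0 0" --pt "2 -23 39 0.032 0 0" --pt "2 -22 40 0.032 0 0" --pt "2 -20 41 0.031 0 0" --pt "2 -19 41 0.032 0 0" --pt "2 -18 42 0.031 0 0" --pt "2 -16 42 0.032 0 0" --pt "2 -15 43 0.031 0 0" --pt "3 -14 43 0.032 0 0" --pt "2 -12 44 0.031 0 0" --pt "3 -11 44 0.032 0 0" --pt "2 -10 44 0.031 0 0" --pt "3 -8 44 0.032 0 0" --pt "2 -7 45 0.031 0 0" --pt "3 -5 45 0.032 0 0" --pt "2 -4 45 0.031 0 0"

```text
clock: 3.0
position: [0.6976, -0.0956, 0.1982]
tool_rot: [1.967, 1.562, 1.106]
force: [0.5, 0.0, 0.6]
grip_width: 0.0859
```

```bash
cat > wf.py <<'E'
from fit import *
def white(im,thr=150,sat=60):
    hsv=cv2.cvtColor(im,cv2.COLOR_RGB2HSV); return ((hsv[...,2]>thr)&(hsv[...,1]<sat)).astype(np.uint8)
def wfit(name,p,fn,z=0,yaws=(0,),thr=150,sat=60,cams='wrist'):
    s=observe(); im=grab_frame(cams); C=cam(cams,s); m=white(im,thr,sat)
    n,l,st,ce=cv2.connectedComponentsWithStats(m)
    px=render(name,p,C,m.shape,z)>.5
    ids,cnt=np.unique(l[px],return_counts=True); ok=ids>0
    k=ids[ok][np.argmax(cnt[ok])]; mm=(l==k).astype(np.uint8)
    cs,_=cv2.findContours(mm,cv2.RETR_EXTERNAL,cv2.CHAIN_APPROX_NONE); cv2.drawContours(mm,cs,-1,1,-1)
    x,f=fit(name,p,[(mm.astype(float),C)],z=z,yaws=yaws)
    r=(render(name,x,C,m.shape,z)>.5).astype(np.uint8); o=im.copy()
    for a,col in((r,(255,0,0)),(mm,(0,255,0))):
        c2,_=cv2.findContours(a,cv2.RETR_EXTERNAL,cv2.CHAIN_APPROX_NONE); cv2.drawContours(o,c2,-1,col,1)
    save(o,fn); print(name,cams,np.round(x,4),'cost',round(f),'area',mm.sum()); return x
E
python3 - <<'E'
from wf import *
wfit('plate_washer',(.6863,-.0712,-.849),'pics/w1.png')
s=observe();print(np.round(s['qpos'],2))
E
```

```text
plate_washer wrist [ 0.6842 -0.0734 -0.8394] cost 113 area 5773
[-0.09  0.71  0.26  1.41 -0.2   1.04  0.92]
```

View pics/w1.png

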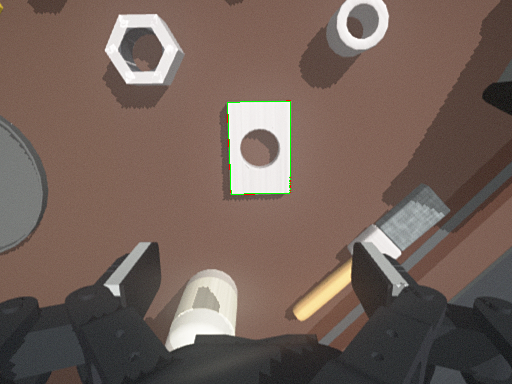

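Run:
```python
from plan import *
plan([(.684,-.0735,.08,.732)])
```

```text
rows 3
[[39,2,-11,-0.01,0,-0.002],
[39,3,-11,-0.01,0,-0.002],
[39.5,2.2,-11,-0.01,0.001,-0.001]]
```

Call:
jog_arm --pt "39 2 -11 -0.01 0 -0.002" --pt "39 3 -11 -0.01 0 -0.002" --pt "39 2 -11 -0.01 0 -0.001" --pt "0 0 0 0 0 0"

```text
clock: 3.45
position: [0.6851, -0.0779, 0.0768]
tool_rot: [0.199, 1.567, -0.644]
force: [-0.4, 0.2, -0.3]
grip_width: 0.0854
```

Run:
```python
from wf import *; from plan import *
x=wfit('plate_washer',(.684,-.0734,-.839),'pics/w2.png')
p,R,s=cur(); print(p, np.round(R.as_matrix(),3))
plan([(x[0],x[1],.012,x[2]+np.pi/2)])
```

```text
plate_washer wrist [ 0.6841 -0.0734 -0.8434] cost 184 area 13312
[ 0.68702625 -0.07920457  0.08000416] [[ 0.007  0.748  0.664]
 [-0.003  0.664 -0.748]
 [-1.     0.003  0.007]]
rows 2
[[34,1,-3,-0.001,0.004,-0.002],
[34,0.5,-3.6,0,0.003,-0.001]]
```

View pics/w2.png

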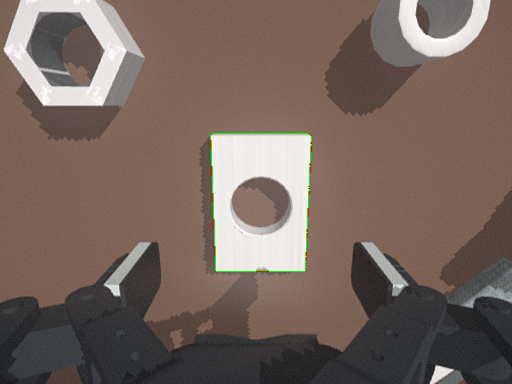

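Call:
jog_arm --pt "25 1 -3 0 0.004 -0.002" --pt "22 0.5 -3 0 0.003 0" --pt "0 0 0 0 0 0" --pt "0 0 0 0 0 0"

```text
clock: 3.9
position: [0.6905, -0.0768, 0.0422]
tool_rot: [0.74, 1.558, -0.107]
force: [0.4, -0.2, 0.6]
grip_width: 0.0853
```

Run:
```python
from plan import *
p,R,s=cur(); print(p, np.round(R.as_matrix(),3),s['clock'])
plan([(.6841,-.0734,.012,.728)])
```

```text
[ 0.69051213 -0.07680964  0.0421681 ] [[ 0.012  0.749  0.662]
 [-0.001  0.662 -0.749]
 [-1.     0.008  0.009]] 3.9
rows 1
[[30.1,-2.8,-7.1,-0.004,0.009,-0.008]]
```

Call:
jog_arm --pt "16 -3 -7 -0.004 0.009 -0.008" --pt "8 0 0 0 0 0" --pt "4 0 0 0 0 0"

```text
clock: 4.2
position: [0.6864, -0.0744, 0.0178]
tool_rot: [0.766, 1.564, -0.077]
force: [-0.1, -0.6, -0.0]
grip_width: 0.0854
```

Run:
```python
from plan import *
p,R,s=cur(); print(p, np.round(R.as_matrix(),3),s['clock'])
plan([(.6841,-.0734,.010,.728)])
im=grab_frame('side'); save(im,'pics/s3.png',(130,90,310,240),4)
p,R,s=cur(); print(p,s['clock'])
```

```text
[ 0.6864107  -0.07444065  0.01782645] [[ 0.006  0.747  0.665]
 [-0.     0.665 -0.747]
 [-1.     0.004  0.005]] 4.2
rows 1
[[7.8,-1.1,-2.3,0,0.005,-0.004]]
[ 0.68597941 -0.07433421  0.01714617] 4.25
```

View pics/s3.png

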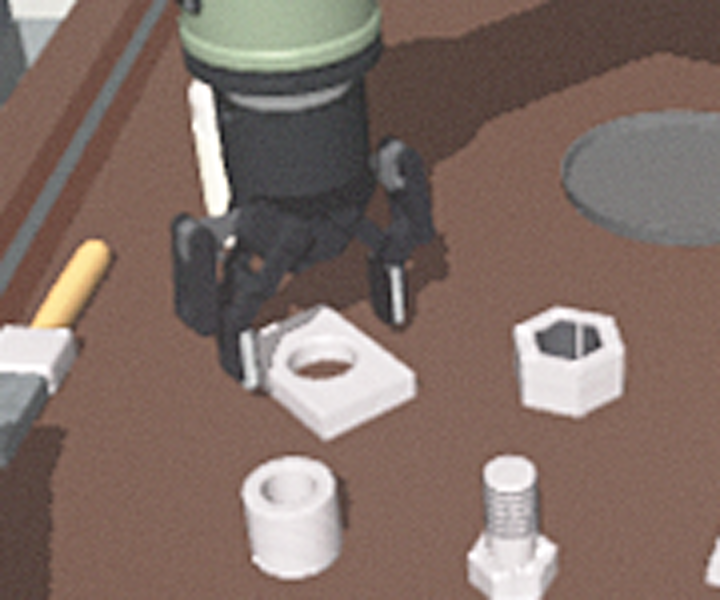

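Run:
```python
from plan import *
p,R,s=cur(); C=cam('side')
for x in (.011,0,-.008):
  for y in (-.0427,.0427): 
    X=p+R.apply([x,y,0]); q=proj(X,C)[0]; print(x,y,np.round(X,4),(q-[130,90])*4)
print((proj([.6841,-.0734,.015],C)[0]-[130,90])*4)
```

```text
0.011 -0.0427 [ 0.6542 -0.1027  0.006 ] [386.14179964 337.79695537]
0.011 0.0427 [ 0.7179 -0.0459  0.0063] [257.19698666 396.81535799]
0 -0.0427 [ 0.6541 -0.1027  0.017 ] [384.79993962 321.94319491]
0 0.0427 [ 0.7179 -0.0459  0.0173] [254.75353633 380.62245796]
-0.008 -0.0427 [ 0.6541 -0.1027  0.025 ] [383.81112531 310.26058652]
-0.008 0.0427 [ 0.7178 -0.0459  0.0253] [252.95175054 368.68190941]
[324.91313582 354.72151184]
```

Call:
jog_arm --pt "6 -1 -2 0 0.004 -0.003" --pt "3.5 0 0 0 0 0" --pt "0 0 0 0 0 0"

```text
clock: 4.55
position: [0.6839, -0.0736, 0.0071]
tool_rot: [2.165, 1.57, 1.322]
force: [-0.1, -0.2, -0.3]
grip_width: 0.0853
```

Call:
jog_arm --pt "0 0 0 0 0 0" --pt "0 0 0 0 0 0" --pt "0 0 0 0 0 0" --pt "0 0 0 0 0 0" --gripper 90 --newtons 60

```text
clock: 4.95
position: [0.6843, -0.0736, 0.0078]
tool_rot: [1.502, 1.57, 0.659]
force: [0.6, 0.9, -4.7]
grip_width: 0.0584
```

Call:
jog_arm --pt "0 0 0 0 0 0" --pt "0 0 0 0 0 0" --pt "-3 0 0 0 0 0" --pt "-10 0 0 0 0 0" --pt "-30 0 0 0 0 0" --pt "-40 0 0 0 0 0" --gripper 200 --newtons 80

```text
clock: 5.55
position: [0.6804, -0.0731, 0.0879]
tool_rot: [-2.415, 1.561, 3.025]
force: [0.9, 0.3, -4.5]
grip_width: 0.0578
```

Run:
```python
from plan import *
p,R,s=cur(); print(p,s['clock'],s['grip_width'],s['force'])
im=grab_frame('wrist'); save(im,'pics/w4.png')
im=grab_frame('side'); save(im,'pics/s4.png',(130,60,310,210),4)
```

```text
[ 0.68041893 -0.07313474  0.08788271] 5.55 0.05782564560998876 [ 0.85807803  0.28473187 -4.4765096 ]
```

View pics/w4.png

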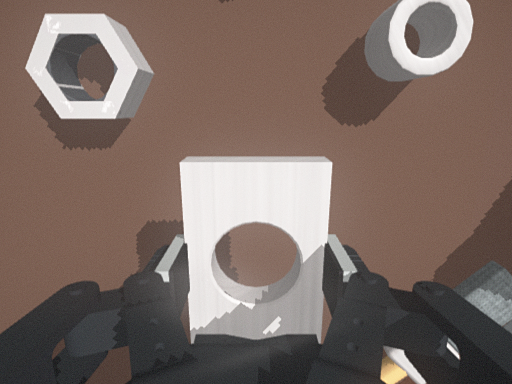

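View pics/s4.png

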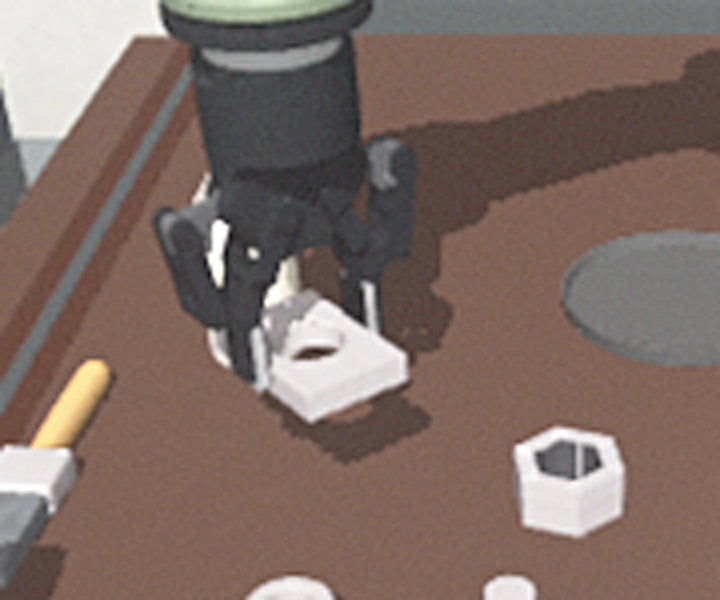

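Run:
```python
from plan import *
plan([(.4795,-.296,.11,None)])
```

```text
rows 7
[[-2,-43,4,0,0,0],
[-2,-43,4,0,0,0],
[-3,-43,4,0,0,0],
[-2,-43,4,0,0,0],
[-3,-43,5,0,0,0],
[-2,-43,4,0,0,0],
[-2.6,-42.6,5,0,0,-0.001]]
```

Call:
jog_arm --pt "-5 -43 4 0 0 0" --pt "-4 -43 4 0 0 0" --pt "-4 -43 4 0 0 0" --pt "-3 -43 4 0 0 0" --pt "-2 -43 4 0 0 0" --pt "-2 -40 4 0 0 0" --pt "-2 -25 3 0 0 0" --pt "0 -8 0 0 0 0"

```text
clock: 6.45
position: [0.4801, -0.2903, 0.1167]
tool_rot: [1.215, 1.567, 0.376]
force: [-0.7, 0.5, -5.1]
grip_width: 0.0577
```

Run:
```python
from plan import *
p,R,s=cur(); print(p,s['clock'],s['grip_width'],s['force'],np.round(R.as_matrix(),3))
im=grab_frame('wrist'); C=cam('wrist',s)
a=np.linspace(0,2*np.pi,60)
for cx,cy,col in((.4793,-.2947,(255,0,0)),):
  for r,z in((.081,.013),(.075,.004)):
    q=proj(np.c_[cx+r*np.cos(a),cy+r*np.sin(a),0*a+z],C); cv2.polylines(im,[np.round(q).astype(np.int32)],True,col,1)
save(im,'pics/w5.png')
im=grab_frame('top'); save(im,'pics/t5.png',(230,120,430,280),4)
```

```text
[ 0.48007139 -0.29030369  0.11672179] 6.45 0.05768345054501003 [-0.68503144  0.5270962  -5.05128107] [[ 0.003  0.744  0.668]
 [ 0.001  0.668 -0.744]
 [-1.     0.003  0.001]]
```

View pics/w5.png

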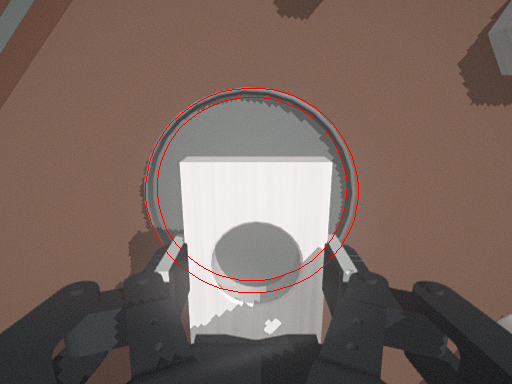

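View pics/t5.png

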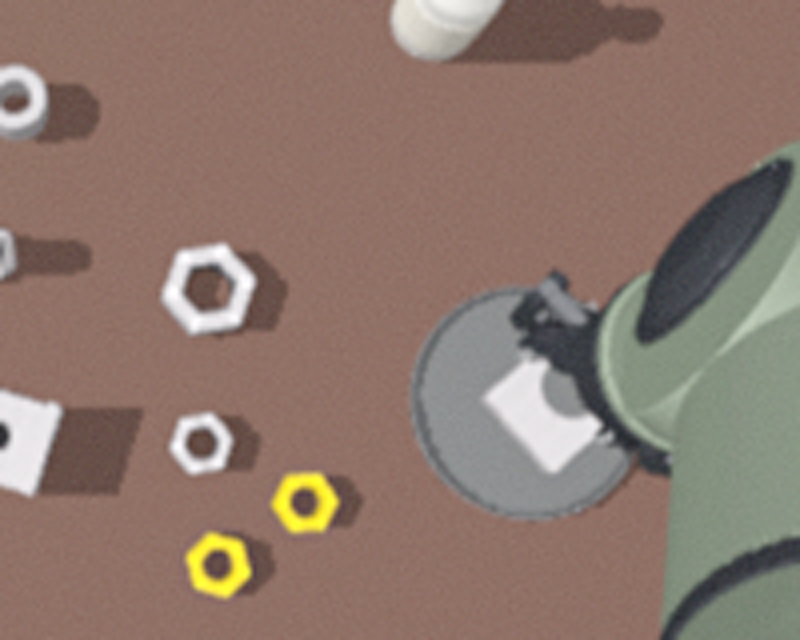

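Call:
jog_arm --pt "35 -3 3 0 0.002 -0.002" --pt "30 0 0 0 0 0" --pt "10 0 0 0 0 0"

```text
clock: 6.85
position: [0.4853, -0.2908, 0.0411]
tool_rot: [1.123, 1.565, 0.289]
force: [-0.6, 1.4, -5.2]
grip_width: 0.0581
```

Run:
```python
from plan import *
p,R,s=cur(); print(p,s['clock'],np.round(R.as_matrix(),3))
plan([(.479,-.295,.020,.728)])
```

```text
[ 0.48534194 -0.29077012  0.04107523] 6.85 [[ 0.006  0.741  0.672]
 [ 0.002  0.672 -0.741]
 [-1.     0.006  0.003]]
rows 1
[[21,-7.7,-1.2,0.008,0.003,-0.006]]
```

Call:
jog_arm --pt "12 -8 -1 0.008 0.003 -0.006" --pt "6 -1 -0.5 0 0 0" --pt "3 0 0 0 0 0"

```text
clock: 7.15
position: [0.4785, -0.2944, 0.0189]
tool_rot: [-2.74, 1.569, 2.703]
force: [0.5, 0.0, -5.2]
grip_width: 0.0578
```

Run:
```python
from plan import *
p,R,s=cur(); print(p,s['clock'],np.round(R.as_matrix(),3),s['force'])
plan([(.479,-.295,.012,.728)])
```

```text
[ 0.4784774  -0.29442119  0.01886003] 7.15 [[-0.001  0.745  0.667]
 [ 0.001  0.667 -0.745]
 [-1.    -0.001 -0.001]] [ 0.46679241  0.0360976  -5.20305109]
rows 1
[[6.9,0,0.8,0.002,-0.001,0.001]]
```

Call:
jog_arm --pt "4 0 1 0.002 0 0" --pt "3 0 0 0 0 0" --pt "1 0 0 0 0 0" --pt "0 0 0 0 0 0"

```text
clock: 7.55
position: [0.4802, -0.2955, 0.0122]
tool_rot: [0.713, 1.57, -0.13]
force: [0.6, -0.2, -5.3]
grip_width: 0.0577
```

Call:
jog_arm --pt "1 -0.5 0.5 0 0 0" --pt "0.5 0 0 0 0 0"

```text
clock: 7.75
position: [0.4805, -0.2958, 0.0119]
tool_rot: [1.161, 1.569, 0.318]
force: [-5.4, 0.8, 6.2]
grip_width: 0.0576
```

Call:
jog_arm --pt "0 0 0 0 0 0" --pt "0 0 0 0 0 0" --pt "-5 0 0 0 0 0" --pt "-40 0 0 0 0 0" --pt "-40 0 0 0 0 0" --gripper 0

```text
clock: 8.25
position: [0.4791, -0.2954, 0.0963]
tool_rot: [-2.999, 1.567, 2.442]
force: [0.6, -0.6, 0.1]
grip_width: 0.0854
```

Run:
```python
from wf import *; from plan import *
x=wfit('plate_washer',(.4805,-.2958,-.843),'pics/w6.png',z=.004)
s=observe(); C=cam('wrist',s); im=grab_frame('wrist'); a=np.linspace(0,2*np.pi,60)
for r,z in((.081,.013),(.075,.004)):
    q=proj(np.c_[.4793+r*np.cos(a),-.2947+r*np.sin(a),0*a+z],C); cv2.polylines(im,[np.round(q).astype(np.int32)],True,(255,0,0),1)
save(im,'pics/w6b.png')
print(s['clock'],s['position'])
plan([(.551,-.0725,.11,.15)])
```

```text
plate_washer wrist [ 0.4798 -0.296  -0.842 ] cost 183 area 11451
8.3 [ 0.48113235 -0.29679146  0.10219753]
rows 6
[[-2,34,-20,0.096,0,-0.001],
[-2,31,-23,0.096,0.001,0],
[-2,29,-26,0.097,0,-0.001],
[-1,26,-29,0.096,0.001,0],
[-2,24,-32,0.097,0,-0.001],
[-1.1,20.1,-33.2,0.096,0.001,0]]
```

View pics/w6b.png

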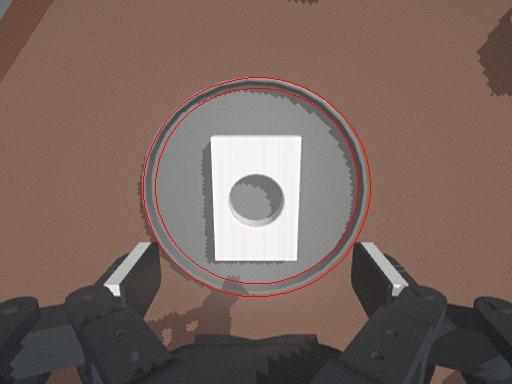

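Run:
```python
from plan import *
plan([(.551,-.0725,.12,1.197)])
```

```text
rows 6
[[-3,34,-20,-0.078,0.001,0],
[-3,35,-18,-0.078,0.001,0],
[-3,36,-15,-0.078,0,0],
[-4,37,-12,-0.078,0.001,-0.001],
[-3,38,-9,-0.078,0,0],
[-3.9,38.7,-5.1,-0.079,0.001,-0.001]]
```

Call:
jog_arm --pt "-3 34 -20 -0.078 0.001 0" --pt "-3 35 -18 -0.078 0.001 0" --pt "-3 36 -15 -0.078 0 0" --pt "-4 37 -12 -0.078 0.001 0" --pt "-3 38 -9 -0.078 0 0" --pt "-4 25 -4 -0.078 0 0" --pt "0 10 0 0 0 0"

```text
clock: 9.05
position: [0.5518, -0.0702, 0.1235]
tool_rot: [0.127, 1.563, -0.234]
force: [0.2, -0.7, 0.5]
grip_width: 0.0855
```

Run:
```python
from wf import *; from plan import *
x=wfit('large_nut',(.551,-.0716,.15),'pics/w7.png')
p,R,s=cur(); print(p,s['clock'],np.round(R.as_matrix(),3))
plan([(x[0],x[1],.06,x[2]+np.pi/3)])
```

```text
large_nut wrist [ 0.5487 -0.0738  0.1943] cost 241 area 5037
[ 0.55206776 -0.06951979  0.12319207] 9.1 [[ 0.007  0.355  0.935]
 [-0.001  0.935 -0.355]
 [-1.     0.001  0.007]]
rows 2
[[32,-3,-1,-0.017,0.004,-0.001],
[31.2,-2.3,-1,-0.017,0.003,0]]
```

View pics/w7.png

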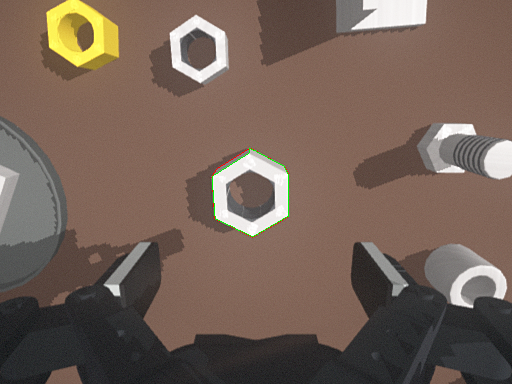

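Call:
jog_arm --pt "30 -3 -2 -0.017 0.004 0" --pt "28 -3 -2 -0.017 0.003 0" --pt "12 0 0 0 0 0"

```text
clock: 9.4
position: [0.5476, -0.0764, 0.0529]
tool_rot: [0.241, 1.566, -0.094]
force: [0.0, -0.6, 1.0]
grip_width: 0.0854
```

Run:
```python
from wf import *; from plan import *
x=wfit('large_nut',(.5487,-.0738,.194),'pics/w8.png',thr=110,sat=70)
p,R,s=cur(); print(p,s['clock'],np.round(R.as_matrix(),3))
plan([(x[0],x[1],.012,x[2]+np.pi/3)])
```

```text
large_nut wrist [ 0.5482 -0.0743  0.2093] cost 3103 area 13385
[ 0.54729298 -0.07630954  0.05194035] 9.45 [[ 0.004  0.329  0.944]
 [-0.     0.944 -0.329]
 [-1.     0.001  0.004]]
rows 1
[[39.9,2.2,0.1,-0.021,0.004,-0.001]]
```

View pics/w8.png

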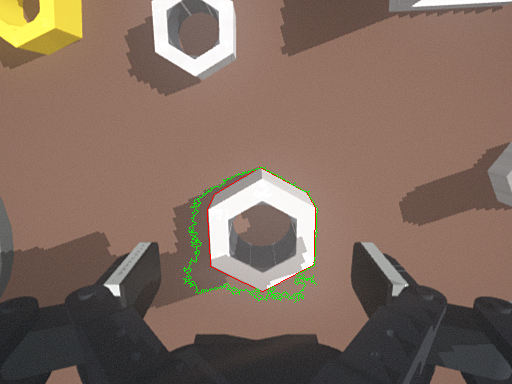

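Call:
jog_arm --pt "20 2 0 0 0.004 0" --pt "12 0 0 0 0 0" --pt "5 0 0 0 0 0"

```text
clock: 9.75
position: [0.5488, -0.0769, 0.0153]
tool_rot: [0.079, 1.569, -0.263]
force: [0.2, 0.1, 0.6]
grip_width: 0.0854
```

Run:
```python
from plan import *
p,R,s=cur(); print(p,s['clock'],np.round(R.as_matrix(),3))
plan([(.5482,-.0743,.012,1.241)])
```

```text
[ 0.54882858 -0.07687166  0.01527069] 9.75 [[ 0.001  0.336  0.942]
 [-0.     0.942 -0.336]
 [-1.     0.     0.001]]
rows 1
[[3.3,2.2,-1.5,-0.013,0.001,0]]
```

Call:
jog_arm --pt "3 2 -1.5 -0.013 0 0" --pt "1 0.5 0 0 0 0"

```text
clock: 9.95
position: [0.5485, -0.0744, 0.0117]
tool_rot: [-0.032, 1.569, -0.362]
force: [0.5, 0.8, 0.0]
grip_width: 0.0855
```

Call:
jog_arm --pt "0 0 0 0 0 0" --pt "0 0 0 0 0 0" --pt "0 0 0 0 0 0" --pt "0 0 0 0 0 0" --pt "0 0 0 0 0 0" --pt "0 0 0 0 0 0" --gripper 200 --newtons 60

```text
clock: 10.55
position: [0.5492, -0.0743, 0.0137]
tool_rot: [0.13, 1.567, -0.2]
force: [-0.9, -0.3, -3.4]
grip_width: 0.0539
```

Call:
jog_arm --pt "-5 0 0 0 0 0" --pt "-30 0 0 0 0 0" --pt "-45 0 0 0 0 0"

```text
clock: 10.85
position: [0.5458, -0.0739, 0.0913]
tool_rot: [-2.738, 1.566, -3.068]
force: [0.8, -0.3, -3.3]
grip_width: 0.0538
```

Run:
```python
from wf import *; from plan import *
p,R,s=cur(); print(p,s['clock'],s['grip_width'])
x=wfit('large_nut',(p[0],p[1],.195),'pics/w9.png',z=p[2]-.0125)
print(R.inv().apply(np.r_[x[:2],p[2]]-p)*1000)
plan([(.4798,-.296,.11,None)])
```

```text
[ 0.54578198 -0.07393206  0.09131778] 10.85 0.05377720067822136
large_nut wrist [ 0.545  -0.0737  0.188 ] cost 2119 area 15835
[ 0.00405739 -0.04371483 -0.81789324]
rows 6
[[-2,-39,1,0,0.001,0],
[-2,-39,1,0,0,0],
[-2,-38,1,0,0.001,0],
[-2,-39,1,0,0,0],
[-2,-38,1,0,0.001,0],
[-1.4,-38.9,1.6,0,0,0]]
```

View pics/w9.png

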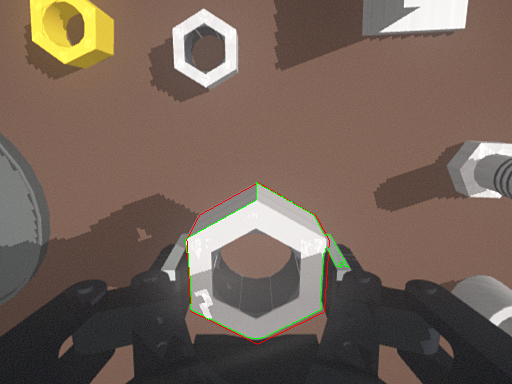

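Call:
jog_arm --pt "-4 -39 1 0 0.001 0" --pt "-4 -39 1 0 0 0" --pt "-3 -38 1 0 0.001 0" --pt "-3 -38 1 0 0 0" --pt "-2 -38 1 0 0.001 0" --pt "-2 -25 1 0 0 0" --pt "0 -10 0 0 0 0"

```text
clock: 11.6
position: [0.4815, -0.2972, 0.1221]
tool_rot: [0.233, 1.562, -0.092]
force: [0.2, 0.4, -3.3]
grip_width: 0.0538
```

Run:
```python
from plan import *
p,R,s=cur(); print(p,s['clock'],np.round(R.as_matrix(),3))
C=cam('wrist',s); im=grab_frame('wrist'); a=np.linspace(0,2*np.pi,60)
from fit import M
c,sn=np.cos(-.842),np.sin(-.842); b=np.array([[-.045,-.03],[.045,-.03],[.045,.03],[-.045,.03]])
q=proj(np.c_[.4798+b[:,0]*c-b[:,1]*sn,-.296+b[:,0]*sn+b[:,1]*c,[.019]*4],C); cv2.polylines(im,[np.round(q).astype(np.int32)],True,(255,0,0),1)
save(im,'pics/w10.png')
plan([(.4798,-.296,.055,None)])
```

```text
[ 0.48151095 -0.2972077   0.12213939] 11.6 [[ 0.009  0.319  0.948]
 [-0.001  0.948 -0.319]
 [-1.     0.002  0.009]]
rows 2
[[33,1,-1,0,0.004,-0.001],
[34,0.4,-1.3,0,0.005,-0.001]]
```

View pics/w10.png

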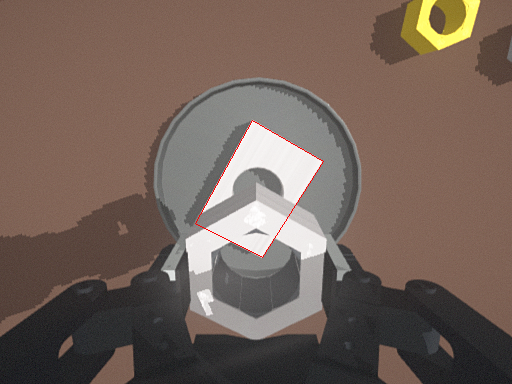

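Call:
jog_arm --pt "30 1 -1 0 0.004 0" --pt "28 0 -2 0 0.005 0" --pt "10 0 -1 0 0 0"

```text
clock: 11.95
position: [0.4799, -0.2951, 0.0541]
tool_rot: [0.463, 1.566, 0.137]
force: [0.2, -0.4, -2.3]
grip_width: 0.0539
```

Run:
```python
from plan import *
p,R,s=cur(); print(p,s['clock'],np.round(R.as_matrix(),3))
plan([(.4803,-.2962,.036,None)])
```

```text
[ 0.4798768  -0.29514744  0.05407998] 11.95 [[ 0.005  0.32   0.947]
 [ 0.001  0.947 -0.32 ]
 [-1.     0.002  0.004]]
rows 1
[[18.1,-0.9,0.7,0,0.004,-0.002]]
```

Call:
jog_arm --pt "12 -1 0 0 0.004 -0.002" --pt "5 0 -0.5 0 0 0" --pt "2 0 0 0 0 0"

```text
clock: 12.25
position: [0.4798, -0.2943, 0.034]
tool_rot: [2.529, 1.57, 2.205]
force: [0.2, -0.8, -3.6]
grip_width: 0.0538
```

Run:
```python
from plan import *
p,R,s=cur(); print(p,s['clock'],np.round(R.as_matrix(),3))
plan([(.4803,-.2962,.032,None)])
```

```text
[ 0.47979688 -0.29430813  0.03400158] 12.25 [[-0.001  0.318  0.948]
 [ 0.001  0.948 -0.318]
 [-1.     0.001 -0.001]]
rows 1
[[2,-1.6,1.1,0,-0.001,-0.001]]
```

Call:
jog_arm --pt "0.5 -1.8 1 0 0 0" --pt "0.5 -0.5 0 0 0 0"

```text
clock: 12.45
position: [0.4808, -0.297, 0.0339]
tool_rot: [0.662, 1.57, 0.339]
force: [-0.1, -0.0, -2.3]
grip_width: 0.0543
```

Call:
jog_arm --pt "0.8 0.8 0 0 0 0" --pt "0.8 0 0 0 0 0"

```text
clock: 12.65
position: [0.4816, -0.2966, 0.0331]
tool_rot: [0.105, 1.569, -0.218]
force: [0.4, -0.3, -4.2]
grip_width: 0.054
```

Call:
jog_arm --pt "0.9 0.4 -0.8 0 0 0" --pt "0.9 0 0 0 0 0"

```text
clock: 12.85
position: [0.481, -0.296, 0.0322]
tool_rot: [0.085, 1.568, -0.239]
force: [-7.6, 5.8, 26.7]
grip_width: 0.0537
```

Call:
jog_arm --pt "-0.3 0 0 0 0 0" --pt "0 0 0 0 0 0" --pt "-5 0 0 0 0 0" --pt "-40 0 0 0 0 0" --pt "-40 0 0 0 0 0" --pt "0 0 0 0 0 0" --gripper 0

```text
clock: 13.45
position: [0.4806, -0.296, 0.121]
tool_rot: [0.161, 1.569, -0.163]
force: [-0.1, -0.3, -0.7]
grip_width: 0.0855
```

Run:
```python
from wf import *; from plan import *
p,R,s=cur(); print(p,s['clock'],s['grip_width'],s['force'])
C=cam('wrist',s); im=grab_frame('wrist'); o=im.copy()
c,sn=np.cos(-.842),np.sin(-.842); b=np.array([[-.045,-.03],[.045,-.03],[.045,.03],[-.045,.03]])
q=proj(np.c_[.4798+b[:,0]*c-b[:,1]*sn,-.296+b[:,0]*sn+b[:,1]*c,[.019]*4],C); cv2.polylines(o,[np.round(q).astype(np.int32)],True,(255,0,0),1)
h=hexa(.055,.019,.048); yw=.19
X=np.c_[.4798+h[:,0]*np.cos(yw)-h[:,1]*np.sin(yw),-.296+h[:,0]*np.sin(yw)+h[:,1]*np.cos(yw),h[:,2]]; qq=proj(X,C)
for k in(0,6): cv2.polylines(o,[np.round(qq[k:k+6]).astype(np.int32)],True,(0,0,255),1)
a=np.linspace(0,2*np.pi,60); q=proj(np.c_[.4798+.018*np.cos(a),-.296+.018*np.sin(a),0*a+.048],C);cv2.polylines(o,[np.round(q).astype(np.int32)],True,(0,160,0),1)
save(o,'pics/w11.png',(130,60,390,290),3)
save(im,'pics/w11r.png',(130,60,390,290),3)
```

```text
[ 0.48063751 -0.29597903  0.12095488] 13.45 0.08545123985298392 [-0.05791043 -0.3246358  -0.74382064]
```

View pics/w11.png

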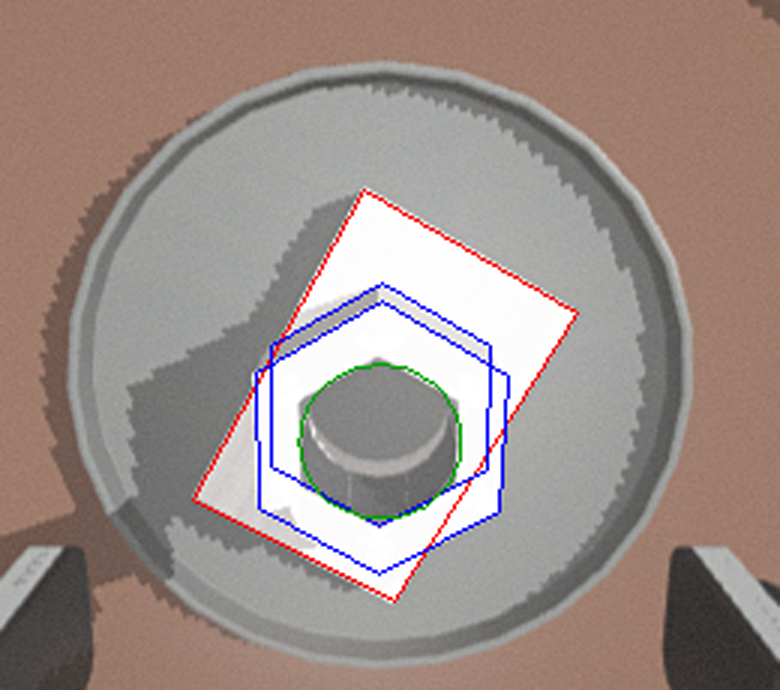

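View pics/w11r.png

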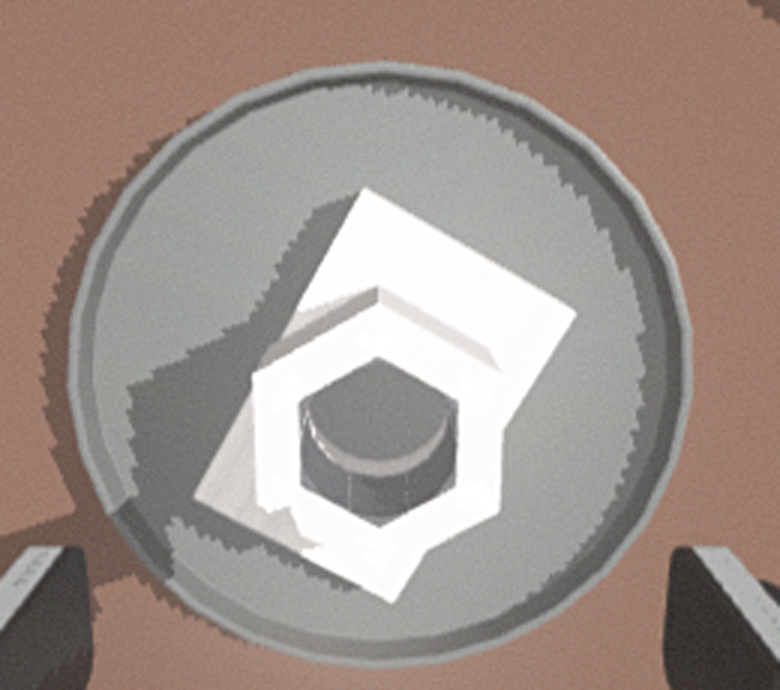

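Run:
```python
from fit import *
out=[]
for c in('side','top'):
  im0=cv2.cvtColor(cv2.imread(f'pics/{c}0.png'),cv2.COLOR_BGR2RGB); C=cam(c)
  l,t,r,b=(230,280,410,360) if c=='side' else (130,170,185,265)
  k=4 if c=='side' else 6
  for yaw in(-.0159,np.pi-.0159):
    im=cv2.resize(im0[t:b,l:r],None,fx=k,fy=k,interpolation=cv2.INTER_CUBIC)
    for x in(-.114,-.0435,.0255,.114):
      P=np.array([[x,-.043,.013],[x,.043,.013]]);cc,s=np.cos(yaw),np.sin(yaw)
      X=np.c_[.4741+P[:,0]*cc-P[:,1]*s,.2693+P[:,0]*s+P[:,1]*cc,P[:,2]]; q=((proj(X,C)+.5-[l,t])*k).astype(int)
      cv2.line(im,q[0].tolist(),q[1].tolist(),(255,0,0),1)
    out.append(im)
a=np.vstack(out[:2]); save(a,'pics/tr_side.png'); a=np.hstack(out[2:]); save(a,'pics/tr_top.png'); print(a.shape)
```

```text
(570, 660, 3)
```

View pics/tr_side.png

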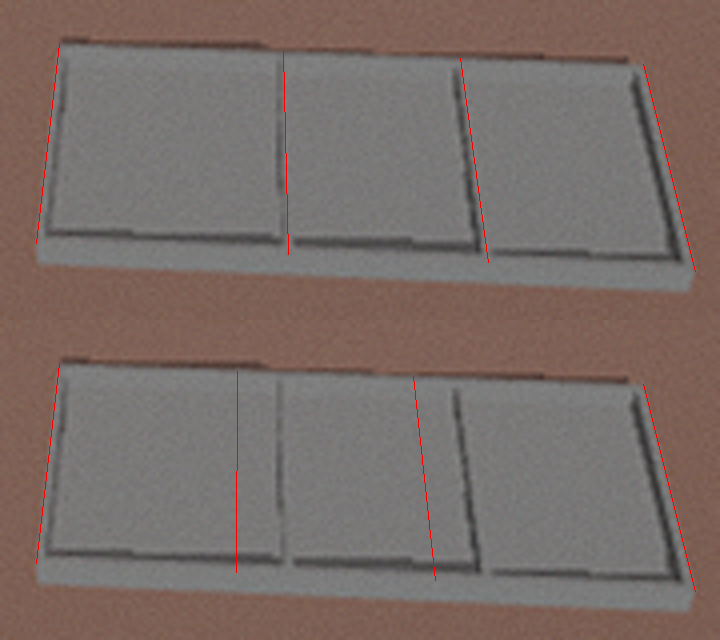

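View pics/tr_top.png

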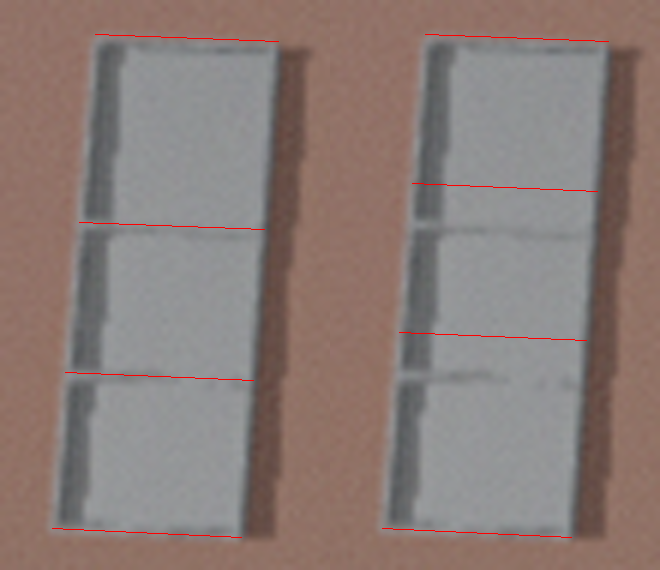

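Run:
```python
from plan import *
plan([(.4373,.0391,.15,1.281)])
```

```text
rows 8
[[-4,38,-18,-0.004,0,0],
[-4,38,-18,-0.004,0,0],
[-4,38,-18,-0.004,0,0],
[-4,38,-18,-0.004,0,0],
[-4,38,-18,-0.004,0,0],
[-4,38,-18,-0.005,0,0],
[-3,39,-17,-0.004,0,0],
[-3.8,38.7,-17.5,-0.005,0,-0.001]]
```

Call:
jog_arm --pt "-6 38 -18 -0.004 0 0" --pt "-5 38 -18 -0.004 0 0" --pt "-4 38 -18 -0.004 0 0" --pt "-4 38 -18 -0.004 0 0" --pt "-4 38 -18 -0.004 0 0" --pt "-4 38 -18 -0.004 0 0" --pt "-3 38 -17 -0.004 0 0" --pt "-3 25 -12 -0.005 0 0" --pt "0 8 0 0 0 0"

```text
clock: 14.4
position: [0.4361, 0.0414, 0.149]
tool_rot: [-2.769, 1.567, -3.062]
force: [-0.2, -1.0, 0.5]
grip_width: 0.0855
```

Run:
```python
from wf import *; from plan import *
x=wfit('cleat',(.4448,.064,1.281),'pics/w12.png')
p,R,s=cur(); print(p,s['clock'],np.round(R.as_matrix(),3))
plan([(x[0]-.026*np.cos(x[2]),x[1]-.026*np.sin(x[2]),.10,x[2])])
```

```text
cleat wrist [0.4428 0.062  1.283 ] cost 90 area 5242
[0.43687648 0.04147898 0.14889473] 14.45 [[-0.004  0.289  0.957]
 [-0.     0.957 -0.289]
 [-1.    -0.001 -0.004]]
rows 2
[[24,-2,0,-0.002,-0.002,0.001],
[24.9,-2.6,0,-0.003,-0.002,0]]
```

View pics/w12.png

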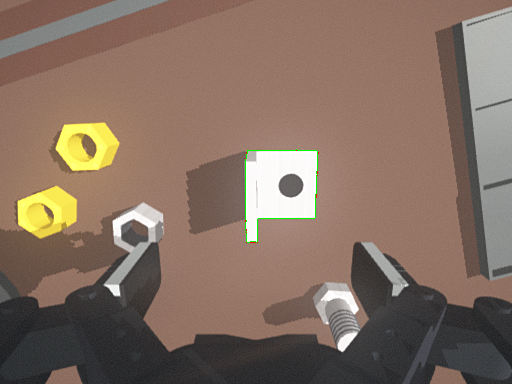

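Call:
jog_arm --pt "38 -3 -1 -0.002 -0.002 0" --pt "36 -2 -1 -0.003 -0.002 0" --pt "25 0 -1 0 0 0" --pt "10 0 0 0 0 0"

```text
clock: 14.85
position: [0.4344, 0.0345, 0.0368]
tool_rot: [-0.12, 1.566, -0.41]
force: [-0.3, 0.3, 0.2]
grip_width: 0.0855
```

Run:
```python
from plan import *
p,R,s=cur(); print(p,s['clock'],np.round(R.as_matrix(),3))
plan([(.4354,.0371,.034,1.283)])
```

```text
[0.43440871 0.0344933  0.03681259] 14.85 [[ 0.004  0.285  0.958]
 [-0.002  0.958 -0.285]
 [-1.    -0.001  0.004]]
rows 1
[[2.8,2.8,0.2,-0.002,0.004,0.001]]
```

Call:
jog_arm --pt "2 2.6 0 -0.002 0.004 0" --pt "0 0.4 0 0 0 0"

```text
clock: 15.05
position: [0.435, 0.0359, 0.0339]
tool_rot: [-2.267, 1.568, -2.557]
force: [0.2, 0.3, 0.1]
grip_width: 0.0855
```

Call:
jog_arm --pt "0 0 0 0 0 0" --pt "0 0 0 0 0 0" --pt "0 0 0 0 0 0" --pt "0 0 0 0 0 0" --pt "0 0 0 0 0 0" --pt "0 0 0 0 0 0" --pt "0 0 0 0 0 0" --pt "0 0 0 0 0 0" --pt "0 0 0 0 0 0" --gripper 255 --newtons 60

```text
clock: 15.95
position: [0.4371, 0.0359, 0.0373]
tool_rot: [0.028, 1.568, -0.262]
force: [-0.8, 0.1, 2.3]
grip_width: 0.0072
```

Call:
jog_arm --pt "-5 0 0 0 0 0" --pt "-25 0 0 0 0 0" --pt "-40 0 0 0 0 0" --pt "-20 0 0 0 0 0" --newtons 80

```text
clock: 16.35
position: [0.4344, 0.0355, 0.1279]
tool_rot: [-2.41, 1.565, -2.7]
force: [0.2, 0.5, -4.6]
grip_width: 0.0072
```

Run:
```python
from wf import *; from plan import *
p,R,s=cur(); print(p,s['clock'],s['grip_width'],s['force'])
im=grab_frame('wrist'); save(im,'pics/w13.png')
im=grab_frame('side'); save(im,'pics/s13.png',(230,90,430,240),4)
plan([(.5431,.2682-.026,.13,1.555)])
```

```text
[0.43435177 0.03548419 0.1279418 ] 16.35 0.00716176050183157 [ 0.15998568  0.45533892 -4.58321047]
rows 6
[[0,38,7,-0.046,0,0],
[-1,38,9,-0.046,0,0],
[0,37,11,-0.045,-0.001,0],
[-1,37,13,-0.046,0,0.001],
[0,36,14,-0.045,-0.001,0],
[-0.6,35.4,16,-0.046,0,0.001]]
```

View pics/w13.png

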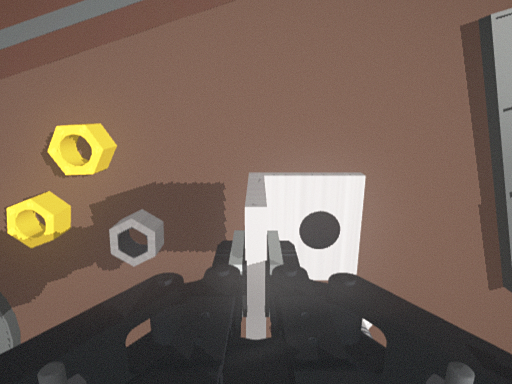

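View pics/s13.png

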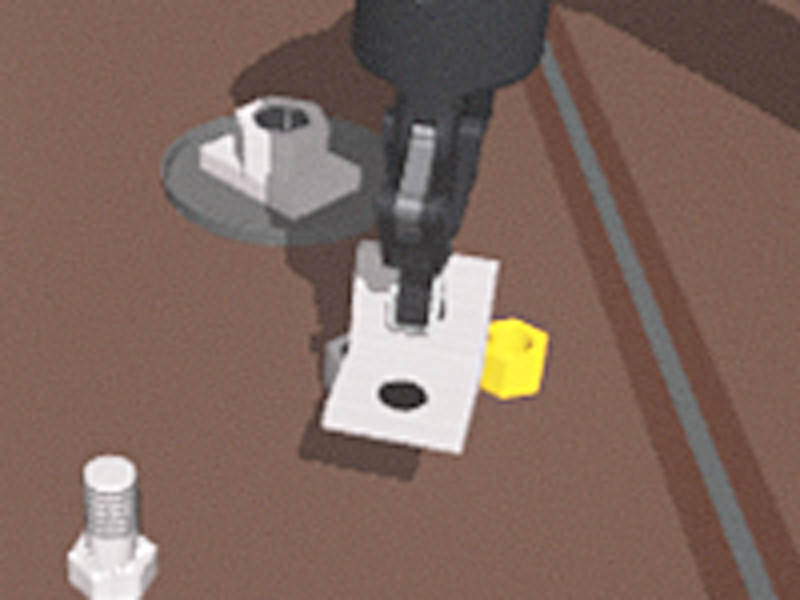

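Call:
jog_arm --pt "-2 38 7 -0.046 0 0" --pt "-2 38 9 -0.046 0 0" --pt "-1 37 11 -0.045 0 0" --pt "-1 37 13 -0.046 0 0" --pt "-1 36 14 -0.045 0 0" --pt "0 24 10 -0.046 0 0" --pt "0 8 4 0 0 0"

```text
clock: 17.15
position: [0.5397, 0.2447, 0.1266]
tool_rot: [-2.703, 1.559, -2.711]
force: [0.2, 0.1, -5.0]
grip_width: 0.0069
```

Run:
```python
from wf import *; from plan import *
p,R,s=cur(); print(p,s['clock'],s['grip_width'],s['force'],np.round(R.as_matrix(),3))
im=grab_frame('wrist'); C=cam('wrist',s)
yaw=-.0159;cc,sn=np.cos(yaw),np.sin(yaw)
def L(P):
  P=np.array(P); X=np.c_[.4741+P[:,0]*cc-P[:,1]*sn,.2693+P[:,0]*sn+P[:,1]*cc,P[:,2]]; cv2.polylines(im,[np.round(proj(X,C)).astype(np.int32)],True,(255,0,0),1)
z=.013
L([[-.114,-.043,z],[.114,-.043,z],[.114,.043,z],[-.114,.043,z]])
for x in(-.0435,.0255): L([[x,-.043,z],[x,.043,z]])
save(im,'pics/w14.png',None,1.5)
plan([(.5427,.2422,.08,1.555)])
```

```text
[0.53968001 0.24465432 0.12659866] 17.15 0.006921306945622935 [ 0.15748287  0.14322454 -4.98142028] [[-0.011  0.008  1.   ]
 [-0.005  1.    -0.008]
 [-1.    -0.005 -0.01 ]]
rows 2
[[23,-1,2,0.003,-0.005,0.002],
[23.4,-1.6,1.5,0.003,-0.006,0.003]]
```

View pics/w14.png

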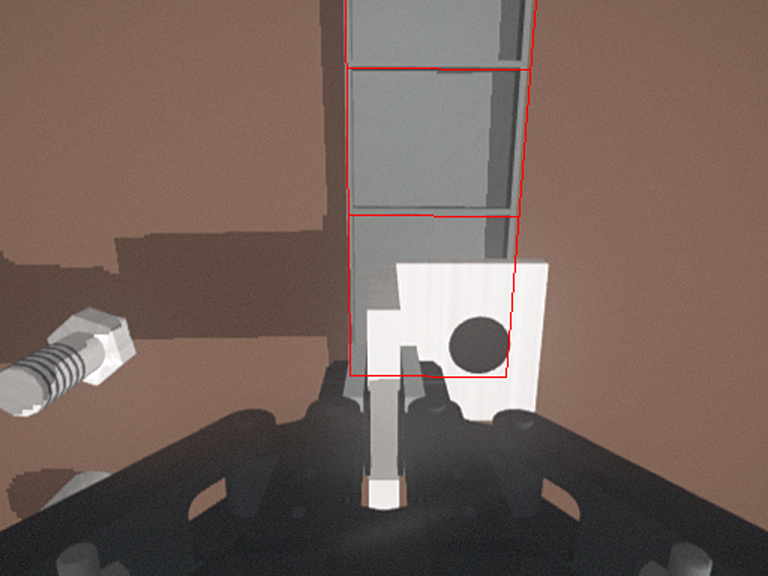

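Call:
jog_arm --pt "30 -2 1 0.003 -0.005 0.002" --pt "30 -1 0 0.003 -0.005 0.002" --pt "14 0 0 0 0 0"

```text
clock: 17.5
position: [0.5397, 0.2402, 0.0494]
tool_rot: [-1.819, 1.57, -1.837]
force: [0.3, -0.5, -5.3]
grip_width: 0.0071
```

Run:
```python
from plan import *
p,R,s=cur(); print(p,s['clock'],np.round(R.as_matrix(),3),s['force'])
plan([(.5408,.2425,.045,1.555)])
im=grab_frame('side'); save(im,'pics/s15.png',(210,210,410,360),4)
```

```text
[0.5396896  0.24022597 0.04940691] 17.5 [[-0.     0.018  1.   ]
 [-0.001  1.    -0.018]
 [-1.    -0.001 -0.   ]] [ 0.34921784 -0.51327518 -5.27175623]
rows 1
[[4.4,2.3,1.1,-0.002,0,0.001]]
```

View pics/s15.png

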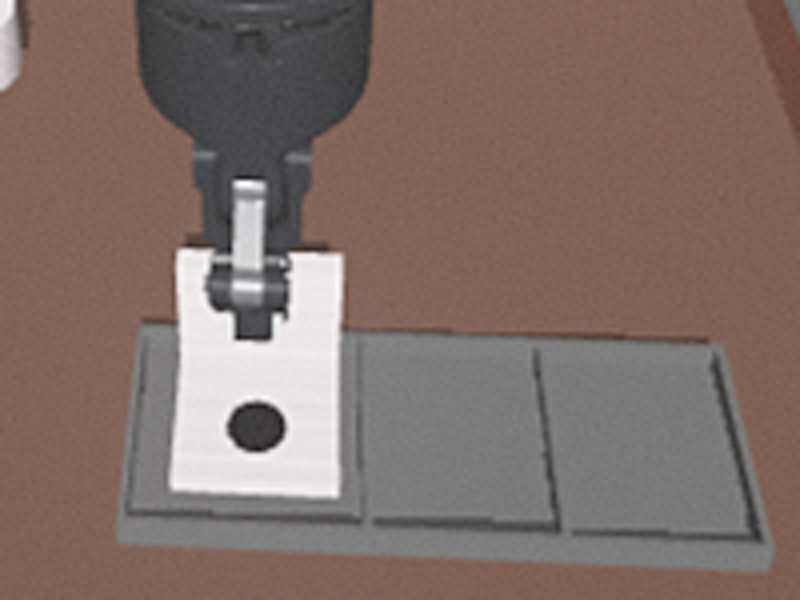

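Call:
jog_arm --pt "4 2 3 -0.002 0 0" --pt "2 0.3 0 0 0 0" --pt "1.5 0 0 0 0 0"

```text
clock: 17.85
position: [0.5428, 0.2415, 0.0411]
tool_rot: [-2.269, 1.567, -2.287]
force: [-0.9, 0.6, -4.4]
grip_width: 0.0069
```

Call:
jog_arm --pt "1 0 0 0 0 0" --pt "0.8 0 0 0 0 0"

```text
clock: 18.05
position: [0.5435, 0.2418, 0.0405]
tool_rot: [-1.885, 1.569, -1.902]
force: [-0.3, -0.3, -4.4]
grip_width: 0.0074
```

Call:
jog_arm --pt "1 0 -0.5 0 0 0" --pt "1 0 0 0 0 0"

```text
clock: 18.25
position: [0.5435, 0.2418, 0.0403]
tool_rot: [-0.943, 1.569, -0.961]
force: [-8.0, -2.7, 15.8]
grip_width: 0.0065
```

Call:
jog_arm --pt "-0.4 0 0 0 0 0" --pt "0 0 0 0 0 0" --pt "0 0 0 0 0 0" --pt "0 0 0 0 0 0" --pt "-30 0 0 0 0 0" --pt "-45 0 0 0 0 0" --pt "-35 0 0 0 0 0" --gripper 120

```text
clock: 18.95
position: [0.5418, 0.2414, 0.1509]
tool_rot: [-2.378, 1.566, -2.396]
force: [1.2, 0.3, -0.0]
grip_width: 0.0454
```

Run:
```python
from wf import *; from plan import *
p,R,s=cur(); print(p,s['clock'],s['grip_width'],s['force'],np.round(R.as_matrix(),3))
x=wfit('cleat',(.5428,.268,1.555),'pics/w16.png',z=.003)
plan([(.572,.081,.17,None)])
```

```text
[0.54184664 0.24143401 0.15088613] 18.95 0.04535361261918036 [ 1.15075901  0.33526041 -0.02948666] [[-0.004  0.017  1.   ]
 [-0.003  1.    -0.017]
 [-1.    -0.004 -0.004]]
cleat wrist [0.4712 0.2617 3.4107] cost 16983 area 23775
rows 4
[[-3,-40,8,0,0,0],
[-4,-40,8,0,0.001,0],
[-3,-40,8,0,0,0],
[-3.8,-40.8,7.1,0,0.001,0.001]]
```

View pics/w16.png

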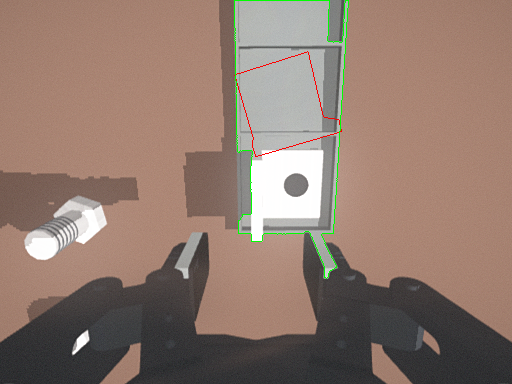

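Call:
jog_arm --pt "-2 -40 8 0 0 0" --pt "-1 -40 8 0 0.001 0" --pt "0 -40 8 0 0 0" --pt "4 -28 6 0 0.001 0" --pt "8 -8 0 0 0 0" --gripper 50

```text
clock: 19.5
position: [0.5739, 0.0837, 0.1509]
tool_rot: [0.422, 1.563, 0.409]
force: [0.2, 0.4, -0.7]
grip_width: 0.0685
```

Run:
```python
from wf import *; from plan import *
p,R,s=cur(); print(p,s['clock'],s['grip_width'],s['force'],np.round(R.as_matrix(),3))
x=wfit('bolt',(.5715,.081,.7),'pics/w17.png',yaws=(0,.5))
plan([(x[0],x[1],.08,None)])
```

```text
[0.573855   0.0837407  0.15085174] 19.5 0.06852835692663795 [ 0.18371069  0.42801331 -0.70252395] [[ 0.007  0.013  1.   ]
 [ 0.003  1.    -0.013]
 [-1.     0.003  0.007]]
bolt wrist [0.571  0.0801 0.6767] cost 76 area 2021
rows 2
[[35,-2,-1,0,0.003,-0.001],
[34.3,-1.5,-1.1,0,0.002,-0.002]]
```

View pics/w17.png

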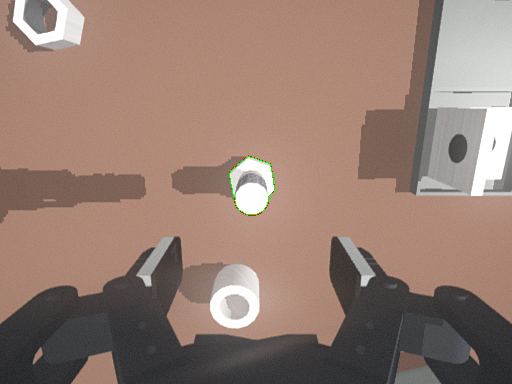

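Call:
jog_arm --pt "38 -3 -2 0 0.003 -0.001" --pt "36 -1 -2 0 0.002 -0.002" --pt "25 0 -2 0 0 0" --pt "12 0 0 0 0 0"

```text
clock: 19.95
position: [0.568, 0.0835, 0.0362]
tool_rot: [0.591, 1.566, 0.58]
force: [0.1, -0.2, 0.4]
grip_width: 0.0688
```

Run:
```python
from plan import *
p,R,s=cur(); print(p,s['clock'],np.round(R.as_matrix(),3),s['force'])
plan([(.571,.0801,.038,None)])
```

```text
[0.56798085 0.08353149 0.03616002] 19.95 [[ 0.004  0.011  1.   ]
 [ 0.002  1.    -0.011]
 [-1.     0.003  0.004]] [ 0.13000085 -0.24947517  0.39124255]
rows 1
[[-1.8,-3.4,3.1,0,0.004,-0.003]]
```

Call:
jog_arm --pt "-1 -3.4 3 0 0.004 -0.003" --pt "0 0 0 0 0 0"

```text
clock: 20.15
position: [0.5706, 0.0814, 0.0365]
tool_rot: [-2.902, 1.568, -2.912]
force: [0.3, -0.7, 1.2]
grip_width: 0.0687
```

Call:
jog_arm --pt "0 0 0 0 0 0" --pt "0 0 0 0 0 0" --pt "0 0 0 0 0 0" --pt "0 0 0 0 0 0" --pt "0 0 0 0 0 0" --pt "0 0 0 0 0 0" --gripper 230 --newtons 60

```text
clock: 20.75
position: [0.5725, 0.0821, 0.0402]
tool_rot: [0.281, 1.569, 0.271]
force: [0.3, 0.3, -3.4]
grip_width: 0.0225
```

Call:
jog_arm --pt "-5 0 0 0 0 0" --pt "-30 0 0 0 0 0" --pt "-45 0 0 0 0 0" --pt "-15 0 0 0 0 0" --newtons 80

```text
clock: 21.15
position: [0.5704, 0.0818, 0.1363]
tool_rot: [-2.983, 1.567, -2.992]
force: [-0.4, 0.1, -3.5]
grip_width: 0.0224
```

Run:
```python
from wf import *; from plan import *
p,R,s=cur(); print(p,s['clock'],s['grip_width'],s['force'],np.round(R.as_matrix(),3))
im=grab_frame('wrist'); save(im,'pics/w18.png')
plan([(.4635,.2697,.135,None)])
```

```text
[0.57038341 0.08181706 0.13626983] 21.15 0.02238818971700224 [-0.3981801   0.10545427 -3.53706395] [[-0.004  0.009  1.   ]
 [-0.001  1.    -0.009]
 [-1.    -0.001 -0.004]]
rows 5
[[0,37,-22,0,-0.001,0],
[1,37,-22,0,0,0],
[0,38,-22,0,-0.001,0],
[1,37,-21,0,0,0],
[0.2,37.8,-21.9,0,-0.001,0]]
```

View pics/w18.png

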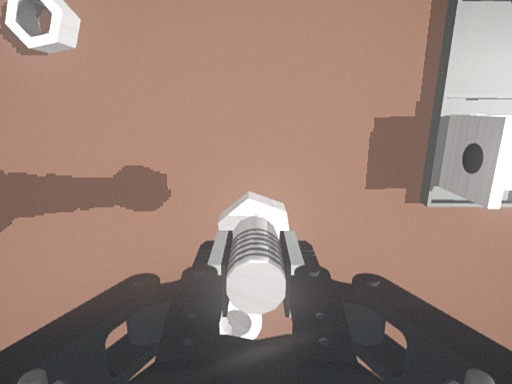

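Call:
jog_arm --pt "-1 37 -22 0 0 0" --pt "0 37 -22 0 0 0" --pt "0 37 -22 0 0 0" --pt "0 37 -22 0 0 0" --pt "0 25 -14 0 0 0" --pt "0 10 -5 0 0 0"

```text
clock: 21.8
position: [0.4623, 0.2693, 0.1367]
tool_rot: [-2.436, 1.568, -2.452]
force: [-0.1, 0.1, -4.0]
grip_width: 0.0224
```

Run:
```python
from wf import *; from plan import *
p,R,s=cur(); print(p,s['clock'],s['grip_width'],s['force'],np.round(R.as_matrix(),3))
plan([(.4635,.2697,.07,None)])
```

```text
[0.46232855 0.26929748 0.13673754] 21.8 0.02243929063889893 [-0.06763387  0.05396216 -4.00654573] [[-0.002  0.015  1.   ]
 [-0.002  1.    -0.015]
 [-1.    -0.002 -0.002]]
rows 2
[[33,0,1,0,-0.001,0.001],
[33.7,0.5,0.3,0,-0.001,0.001]]
```

Call:
jog_arm --pt "33 0 0 0 0 0" --pt "33 0 0 0 0 0" --pt "12 0 0 0 0 0"

```text
clock: 22.1
position: [0.4622, 0.2717, 0.0575]
tool_rot: [0.791, 1.569, 0.78]
force: [-0.0, -0.5, -3.8]
grip_width: 0.0225
```

Run:
```python
from wf import *; from plan import *
p,R,s=cur(); print(p,s['clock'],s['grip_width'],s['force'],np.round(R.as_matrix(),3))
im=grab_frame('side'); save(im,'pics/s19.png',(210,210,410,360),4)
im=grab_frame('wrist'); save(im,'pics/w19.png')
plan([(.4635,.2697,.046,None)])
```

```text
[0.46220184 0.27171312 0.05745812] 22.1 0.022456153375521412 [-3.44822699e-03 -5.44769666e-01 -3.78381489e+00] [[ 0.001  0.012  1.   ]
 [ 0.001  1.    -0.012]
 [-1.     0.001  0.001]]
rows 1
[[12.5,-1.9,1,0,0.001,-0.001]]
```

View pics/s19.png

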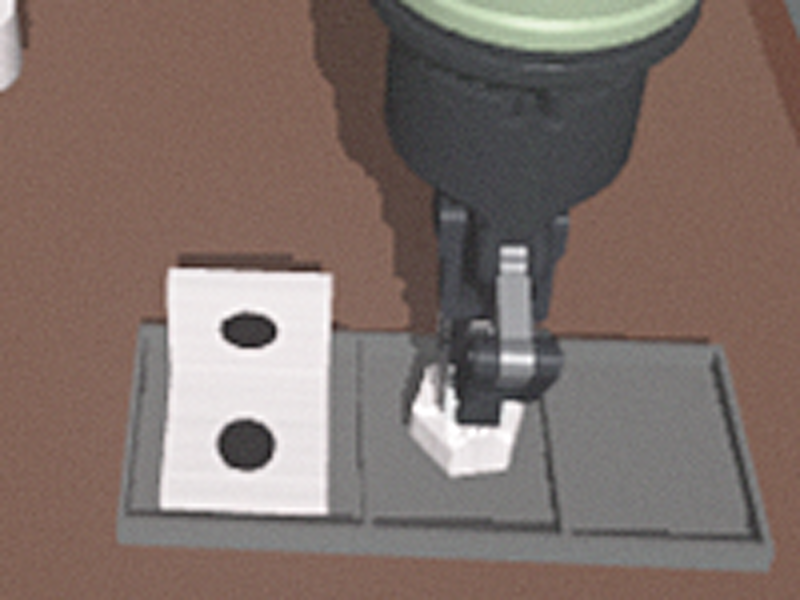

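View pics/w19.png

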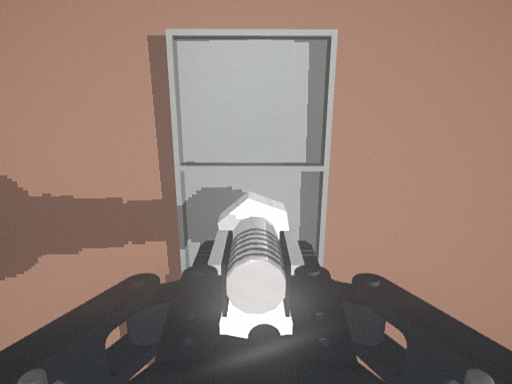

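Call:
jog_arm --pt "8 -2 1 0 0 0" --pt "3 0 0 0 0 0" --pt "1.5 0 0 0 0 0"

```text
clock: 22.5
position: [0.4655, 0.2691, 0.0477]
tool_rot: [0.532, 1.567, 0.518]
force: [-0.8, 0.7, -2.7]
grip_width: 0.0225
```

Call:
jog_arm --pt "3 0 -1 0 0 0" --pt "1.5 0 0 0 0 0"

```text
clock: 22.7
position: [0.4651, 0.2692, 0.0439]
tool_rot: [0.549, 1.565, 0.534]
force: [-0.1, 0.8, -3.4]
grip_width: 0.0219
```

Call:
jog_arm --pt "1 0 -0.5 0 0.004 0" --pt "1 0 0 0 0 0"

```text
clock: 22.9
position: [0.4648, 0.2694, 0.0425]
tool_rot: [1.201, 1.567, 1.186]
force: [-6.4, -3.7, 26.6]
grip_width: 0.0222
```

Call:
jog_arm --pt "-0.5 0 0 0 0 0" --pt "0 0 0 0 0 0" --pt "0 0 0 0 0 0" --pt "0 0 0 0 0 0" --pt "-25 0 0 0 0 0" --pt "-45 0 0 0 0 0" --pt "-35 0 0 0 0 0" --gripper 90

```text
clock: 23.6
position: [0.4629, 0.2682, 0.1474]
tool_rot: [-3.062, 1.566, -3.076]
force: [-0.2, 0.1, 0.4]
grip_width: 0.0552
```

Run:
```python
from wf import *; from plan import *
p,R,s=cur(); print(p,s['clock'],s['grip_width'],s['force'],np.round(R.as_matrix(),3))
im=grab_frame('wrist'); save(im,'pics/w20.png')
print(np.round(s['qpos'],2))
for j in(.15,.15+np.pi/3,.15-np.pi/3): plan([(.4425,-.0705,.13,j)])
```

```text
[0.46294907 0.26818768 0.14743063] 23.6 0.055177504921120626 [-0.18734083  0.06339544  0.39591005] [[-0.004  0.014  1.   ]
 [-0.     1.    -0.014]
 [-1.    -0.    -0.004]]
[-0.62  0.51 -0.02  1.92  0.01  0.72  0.91]
rows 11
[[2,-31,-2,0.128,0,0],
[2,-31,2,0.128,0,0],
[2,-30,6,0.128,0,0],
[2,-29,10,0.128,0,0],
[2,-28,14,0.128,0,0],
[2,-26,17,0.128,0,0],
[2,-23,21,0.128,-0.001,0],
[2,-20,23,0.128,0,0],
[2,-17,26,0.127,-0.001,-0.001],
[2,-14,28,0.128,0,0],
[1.4,-10.8,28.8,0.127,-0.001,-0.001]]
rows 8
[[3,-43,-2,0.045,0,0],
[3,-42,0,0.045,0,0],
[3,-43,2,0.045,0,0],
[2,-42,3,0.045,0,-0.001],
[3,-42,5,0.045,0,0],
[2,-42,7,0.045,0,-0.001],
[3,-42,10,0.045,0,0],
[2.4,-40.8,11,0.044,0,-0.001]]
rows 8
[[3,-43,-2,-0.086,0,0],
[3,-42,-6,-0.086,0,0],
[3,-41,-9,-0.086,0,0],
[2,-41,-13,-0.086,0,-0.001],
[3,-39,-16,-0.086,0,0],
[2,-38,-20,-0.086,0.001,0],
[3,-36,-23,-0.086,0,-0.001],
[2.4,-33.3,-25.9,-0.086,0.001,0]]
```

View pics/w20.png

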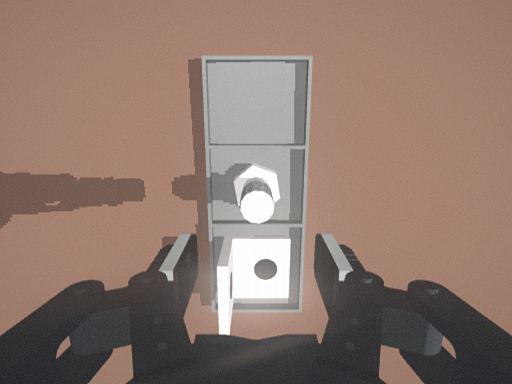

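Call:
jog_arm --pt "2 -43 -2 0.045 0 0" --pt "2 -42 0 0.045 0 0" --pt "2 -43 2 0.045 0 0" --pt "2 -42 3 0.045 0 0" --pt "2 -42 5 0.045 0 0" --pt "2 -42 7 0.045 0 0" --pt "2 -42 10 0.045 0 0" --pt "2 -25 8 0.044 0 0" --pt "0 -10 3 0 0 0"

```text
clock: 24.55
position: [0.4433, -0.0734, 0.1365]
tool_rot: [1.106, 1.559, 0.723]
force: [-0.2, 1.2, -0.4]
grip_width: 0.0551
```

Run:
```python
from wf import *; from plan import *
p,R,s=cur(); print(p,s['clock'],s['grip_width'],s['force'],np.round(R.as_matrix(),3))
x=wfit('small_nut',(.4425,-.0705,.15),'pics/w21.png',yaws=(0,.4))
plan([(x[0],x[1],.07,x[2]+np.pi/3)])
```

```text
[ 0.44334193 -0.07342543  0.13649531] 24.55 0.05509893350539894 [-0.20950377  1.2248425  -0.39840965] [[ 0.009  0.374  0.928]
 [ 0.008  0.927 -0.374]
 [-1.     0.011  0.005]]
small_nut wrist [ 0.4427 -0.0708  0.1888] cost 52 area 2079
rows 2
[[33,1,-1,-0.024,0.003,-0.005],
[33.6,1.3,-1,-0.023,0.003,-0.005]]
```

View pics/w21.png

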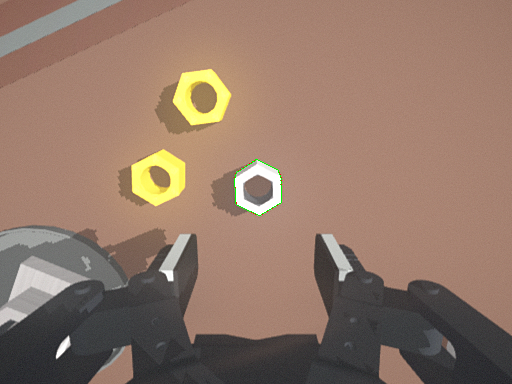

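```bash
python3 -c "
import cv2; im=cv2.imread('pics/w21.png')[60:230,120:300]; cv2.imwrite('pics/w21c.png',cv2.resize(im,None,fx=3.4,fy=3.4,interpolation=cv2.INTER_CUBIC))"
```

```text
(no output)
```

View pics/w21c.png

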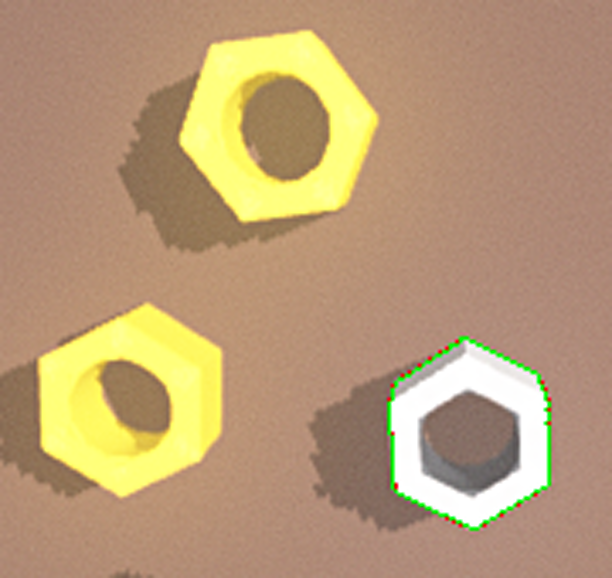

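Call:
jog_arm --pt "33 1 -1 -0.024 0.003 -0.005" --pt "33 0 -1 -0.023 0.003 -0.005" --pt "22 0 0 0 0 0"

```text
clock: 24.9
position: [0.4454, -0.07, 0.049]
tool_rot: [0.504, 1.563, 0.174]
force: [0.5, 1.3, 0.8]
grip_width: 0.0554
```

Run:
```python
from wf import *; from plan import *
p,R,s=cur(); print(p,s['clock'],s['grip_width'],s['force'],np.round(R.as_matrix(),3))
x=wfit('small_nut',(.4427,-.0708,.19),'pics/w22.png')
plan([(x[0],x[1],.017,x[2]+np.pi/3)])
```

```text
[ 0.44541042 -0.07002598  0.04898423] 24.9 0.055401677250840546 [0.50397247 1.31071223 0.7735193 ] [[ 0.008  0.323  0.946]
 [ 0.001  0.946 -0.323]
 [-1.     0.004  0.007]]
small_nut wrist [ 0.4425 -0.0707  0.1828] cost 129 area 4625
rows 1
[[29.6,-1.6,-1.6,0.011,0.004,-0.003]]
```

View pics/w22.png

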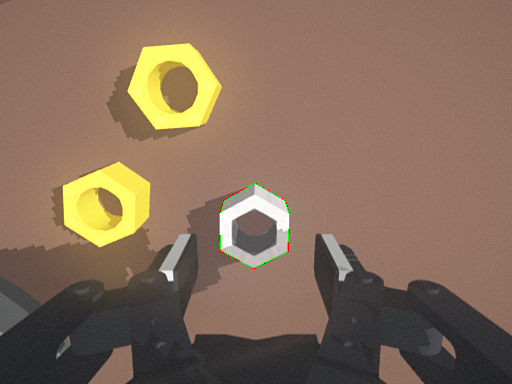

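The crop shows the plain steel nut at wrist pixel (258,188). The two at (202,97) and (158,178) are yellow, so they are the look-alikes. The jaws are lined up on the steel one.

Call:
jog_arm --pt "18 -1.6 -2 0.011 0.004 -0.003" --pt "9 0 -0.5 0 0 0" --pt "4 0 0 0 0 0"

```text
clock: 25.25
position: [0.4421, -0.0677, 0.0152]
tool_rot: [2.23, 1.569, 1.894]
force: [0.4, -0.3, -0.5]
grip_width: 0.055
```

Run:
```python
from wf import *; from plan import *
p,R,s=cur(); print(p,s['clock'],s['grip_width'],s['force'],np.round(R.as_matrix(),3))
plan([(.4425,-.0707,.017,1.23)])
```

```text
[ 0.44211743 -0.06766063  0.01519074] 25.25 0.05499921677978978 [ 0.36609915 -0.26071957 -0.51943652] [[-0.     0.329  0.944]
 [ 0.001  0.944 -0.329]
 [-1.     0.001 -0.001]]
rows 1
[[-1.8,-2.7,1.4,0.006,-0.001,-0.001]]
```

Call:
jog_arm --pt "-2 -2.7 1.4 0.006 0 0" --pt "0 0 0 0 0 0"

```text
clock: 25.45
position: [0.4431, -0.0703, 0.0182]
tool_rot: [1.749, 1.569, 1.409]
force: [0.6, 0.7, 0.1]
grip_width: 0.0556
```

Call:
jog_arm --pt "0 0 0 0 0 0" --pt "0 0 0 0 0 0" --pt "0 0 0 0 0 0" --pt "0 0 0 0 0 0" --pt "0 0 0 0 0 0" --gripper 220 --newtons 50

```text
clock: 25.95
position: [0.4443, -0.0705, 0.0205]
tool_rot: [0.756, 1.567, 0.416]
force: [-0.1, -0.4, -1.1]
grip_width: 0.035
```

Call:
jog_arm --pt "-5 0 0 0 0 0" --pt "-30 0 0 0 0 0" --pt "-45 0 0 0 0 0" --pt "-15 0 0 0 0 0"

```text
clock: 26.35
position: [0.4423, -0.0706, 0.1173]
tool_rot: [2.682, 1.568, 2.342]
force: [0.1, -0.7, -1.5]
grip_width: 0.0346
```

Run:
```python
from wf import *; from plan import *
p,R,s=cur(); print(p,s['clock'],s['grip_width'],s['force'],np.round(R.as_matrix(),3))
im=grab_frame('wrist'); save(im,'pics/w23.png')
plan([(.3945,.2707,.13,1.555)])
```

```text
[ 0.44227176 -0.07056996  0.11725386] 26.35 0.03462728891802865 [ 0.06789075 -0.68343364 -1.47907582] [[-0.002  0.334  0.943]
 [ 0.002  0.943 -0.334]
 [-1.     0.001 -0.002]]
rows 8
[[-1,38,-20,-0.041,0,0],
[-1,39,-18,-0.041,0,0],
[-2,40,-17,-0.04,0,0],
[-1,40,-15,-0.041,0,0],
[-2,41,-14,-0.04,0,0],
[-1,41,-12,-0.041,0,-0.001],
[-2,42,-10,-0.04,0,0],
[-1.4,42.7,-7.9,-0.041,-0.001,-0.001]]
```

View pics/w23.png

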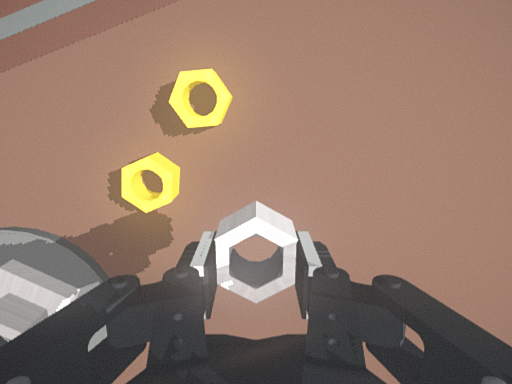

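Call:
jog_arm --pt "-3 38 -20 -0.041 0 0" --pt "-3 39 -18 -0.041 0 0" --pt "-3 40 -17 -0.04 0 0" --pt "-2 40 -15 -0.041 0 0" --pt "-2 41 -14 -0.04 0 0" --pt "-1 41 -12 -0.041 0 0" --pt "-1 38 -9 -0.04 0 0" --pt "0 22 -5 -0.041 0 0" --pt "0 8 0 0 0 0"

```text
clock: 27.3
position: [0.3939, 0.2643, 0.1344]
tool_rot: [0.62, 1.568, 0.612]
force: [0.3, 0.1, -1.6]
grip_width: 0.0349
```

Run:
```python
from wf import *; from plan import *
p,R,s=cur(); print(p,s['clock'],s['grip_width'],s['force'],np.round(R.as_matrix(),3))
plan([(.394,.2707,.06,1.555)])
```

```text
[0.39394481 0.26430758 0.13436865] 27.3 0.03485979884434379 [ 0.29785206  0.08502615 -1.63907843] [[ 0.003  0.008  1.   ]
 [ 0.002  1.    -0.008]
 [-1.     0.002  0.003]]
rows 2
[[37,3,0,0.004,0.001,-0.001],
[37.4,3.3,-0.2,0.004,0.002,-0.001]]
```

Call:
jog_arm --pt "37 3 0 0.004 0.001 0" --pt "37 2 0 0.004 0.002 0" --pt "15 0 0 0 0 0"

```text
clock: 27.6
position: [0.3959, 0.2708, 0.0444]
tool_rot: [0.949, 1.564, 0.931]
force: [-0.1, -0.1, -1.4]
grip_width: 0.0349
```

Run:
```python
from wf import *; from plan import *
p,R,s=cur(); print(p,s['clock'],s['grip_width'],s['force'],np.round(R.as_matrix(),3))
im=grab_frame('side'); save(im,'pics/s24.png',(210,210,410,360),4)
im=grab_frame('wrist'); save(im,'pics/w24.png')
plan([(.394,.2707,.03,1.555)])
```

```text
[0.39586734 0.27084011 0.04442384] 27.6 0.034949382665472976 [-0.08725321 -0.07270078 -1.39197319] [[ 0.004  0.018  1.   ]
 [ 0.005  1.    -0.018]
 [-1.     0.005  0.004]]
rows 1
[[15,0.3,-1.7,-0.002,0.003,-0.004]]
```

View pics/s24.png

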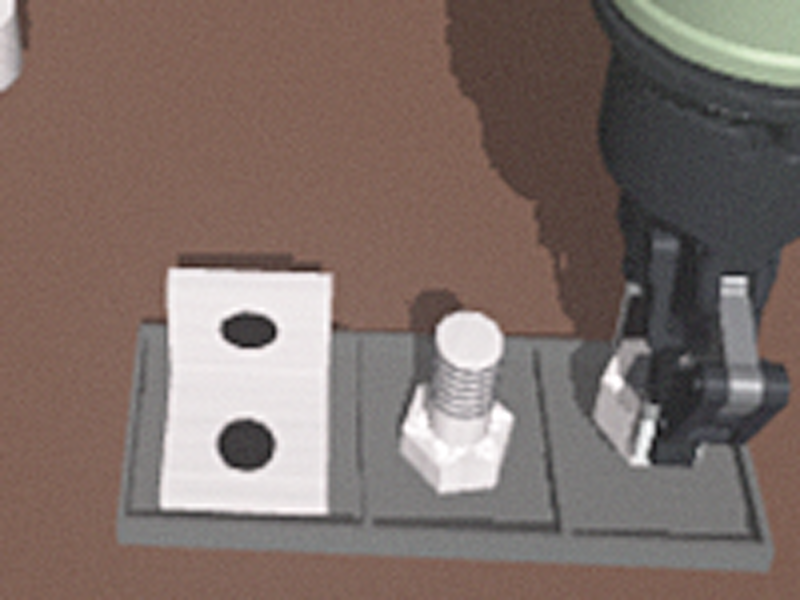

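View pics/w24.png

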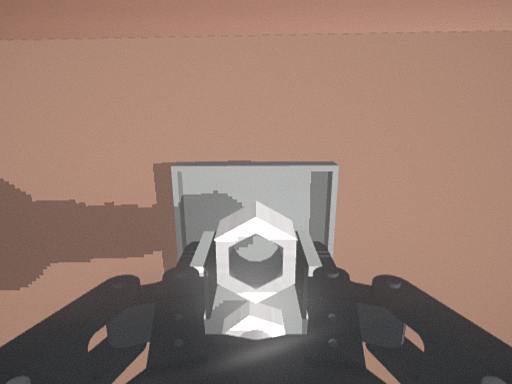

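Call:
jog_arm --pt "10 0 -1 -0.002 0.003 -0.004" --pt "5 0 0 0 0 0" --pt "2 0 0 0 0 0"

```text
clock: 28.0
position: [0.396, 0.2696, 0.0287]
tool_rot: [0.417, 1.569, 0.399]
force: [-0.4, 1.1, -1.3]
grip_width: 0.0351
```

Call:
jog_arm --pt "2 0.8 -1 0 0 0" --pt "1.5 0 0 0 0 0"

```text
clock: 28.2
position: [0.3954, 0.2706, 0.0257]
tool_rot: [0.543, 1.568, 0.524]
force: [0.2, -0.6, -1.2]
grip_width: 0.0347
```

Call:
jog_arm --pt "1.2 0 0 0 0 0" --pt "1 0 0 0 0 0"

```text
clock: 28.4
position: [0.3956, 0.2708, 0.0238]
tool_rot: [0.586, 1.567, 0.567]
force: [0.4, -0.5, -2.0]
grip_width: 0.0345
```

Call:
jog_arm --pt "0.9 0 0 0 0 0" --pt "0.8 0 0 0 0 0"

```text
clock: 28.6
position: [0.3958, 0.2709, 0.0224]
tool_rot: [0.598, 1.567, 0.579]
force: [-6.8, -3.2, 32.7]
grip_width: 0.0347
```

Call:
jog_arm --pt "-0.5 0 0 0 0 0" --pt "0 0 0 0 0 0" --pt "0 0 0 0 0 0" --pt "-10 0 0 0 0 0" --pt "-40 0 0 0 0 0" --pt "-45 0 0 0 0 0" --pt "-35 0 0 0 0 0" --gripper 110

```text
clock: 29.3
position: [0.3934, 0.2691, 0.1551]
tool_rot: [-2.319, 1.567, -2.337]
force: [0.7, -0.0, -0.4]
grip_width: 0.0484
```

Run:
```python
from wf import *; from plan import *
p,R,s=cur(); print(p,s['clock'],s['grip_width'],s['force'],np.round(R.as_matrix(),3))
im=grab_frame('wrist'); save(im,'pics/w25.png')
im=grab_frame('side'); save(im,'pics/s25.png',None,1.5)
im=grab_frame('top'); save(im,'pics/t25.png',(120,100,420,290),2.6)
```

```text
[0.39337928 0.26914244 0.15505318] 29.3 0.048376574502125604 [ 0.66626034 -0.01818248 -0.40801573] [[-0.003  0.019  1.   ]
 [-0.003  1.    -0.019]
 [-1.    -0.003 -0.002]]
```

View pics/w25.png

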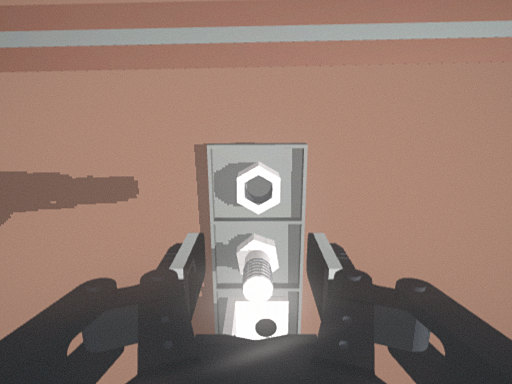

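View pics/s25.png

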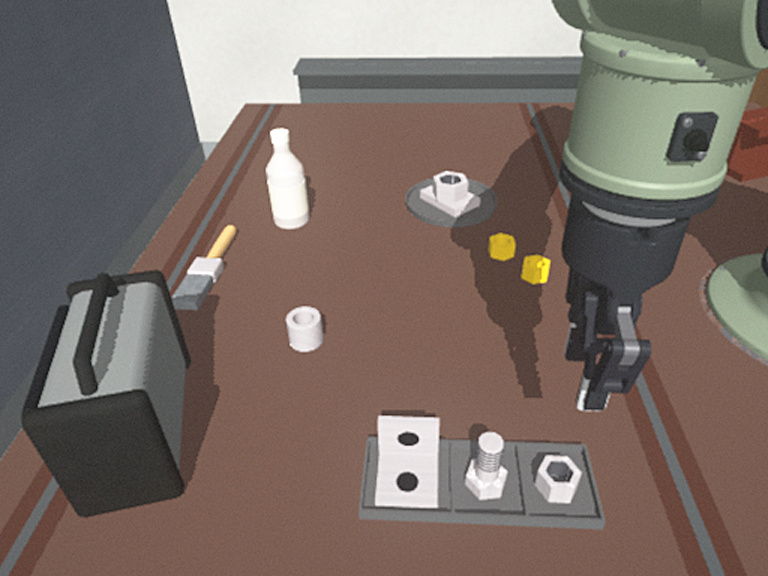

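View pics/t25.png

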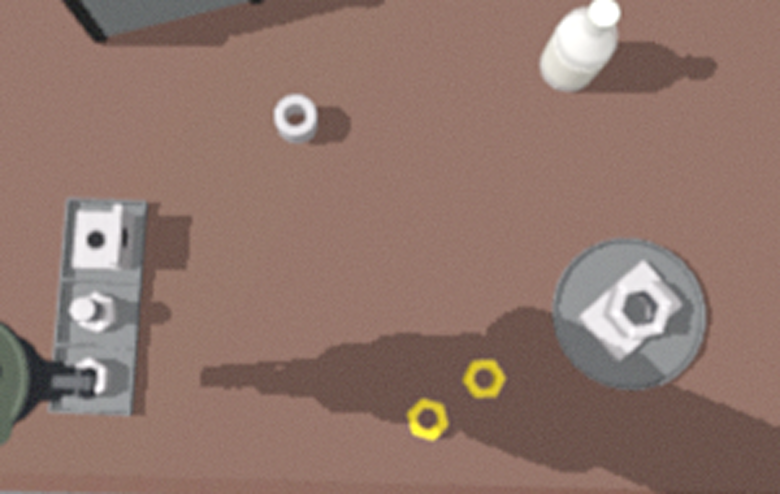

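Run:
```python
from wf import *
wfit('spacer',(.6804,.0664,.07),'pics/t26.png',cams='top')
print(observe()['clock']); print(bot.job_done())
```

```text
spacer top [0.6798 0.0664 0.0812] cost 44 area 251
29.5
the job is handed in; nothing more can be done
None
```

Both kits are made up and handed in at 29.5 s of the 112 s allowed. My last pictures showed every piece where it was asked for.

- **Anchor kit:** The plate washer went in first, flat on the dish floor and about 1.5 mm from the dish centre. The large nut sits flat on top of it. Overlaying the expected outline on the wrist picture showed it within about 1 mm of the hole centre.
- **Cleat kit:** The cleat stands on its foot in the biggest bay, the bolt on its head in the middle bay, and the plain steel small nut lies flat in the other end bay. All three stand clear of the tray walls.
- **Left alone:** The two yellow look-alike nuts, the spacer and the bottle were never touched. The spacer measured within 1 mm of where it started. I checked the bottle and the yellow nuts only by eye.

The highest force I read was about 33 N, while setting the small nut down. I read it only at the end of each move.

**Checks that disagreed or failed:**
- The wrist camera placed the loose stock about 2 mm off from the fixed cameras, which is within the stated calibration. I used the wrist values for grasping.
- The model fit of the cleat in its bay failed because its mask merged with the tray, so I judged that placing by eye from the wrist, side and top pictures.

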